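# Bed three ground stone discs into a centred stack in the gluing jig

## Task

Dry-build the turned lamp foot in the gluing jig: take the three stone discs off the sloping rack and stack them on the jig's steel plate, thickest at the bottom, then the middle one, thinnest on top. Set each one down flat about a finger's width short of the two upright pins, press it down gently but firmly and, keeping up the pressure, slide it slowly straight back until you feel it home against both pins, so that the ground faces bed together and the stack ends up centred. Do not hammer or force the stone, leave the glue tin and the hardener tube where they are, and let go of the finished stack.

Things in the scene. Friction and masses are not known exactly. Their poses are not given: they have to be found in the camera images.
- thick_disc: The thickest of three turned pale stone discs, 60 mm in diameter: 28 mm thick. Origin: centre of its underside; z: its axis, out of its upper face. Starts on any one of the rack's three places, its axis leaning 35 degrees to the rack's front. It goes at the bottom, on the plate. Beds when rubbed under 6 to 20 N; set down at 15 mm/s or less: a knock over 120 N chips it. 0.07 to 0.27 kg.
- middle_disc: The middle one of three turned pale stone discs, 60 mm in diameter: 20 mm thick. Origin: centre of its underside; z: its axis, out of its upper face. Starts on any one of the rack's three places, its axis leaning 35 degrees to the rack's front. It goes on the thick disc. Beds when rubbed under 6 to 20 N; set down at 15 mm/s or less: a knock over 120 N chips it. 0.07 to 0.27 kg.
- thin_disc: The thinnest of three turned pale stone discs, 60 mm in diameter: 12 mm thick. Origin: centre of its underside; z: its axis, out of its upper face. Starts on any one of the rack's three places, its axis leaning 35 degrees to the rack's front. It goes on top. Beds when rubbed under 6 to 20 N; set down at 15 mm/s or less: a knock over 120 N chips it. 0.07 to 0.27 kg.
- rack: Fixed timber rack, 272 mm wide (y), 100 deep, 80 high; its board slopes up at 35 degrees from its low front (-x, which looks towards the jig). Origin: centre of its underside. Three places 92 mm apart along y; in each a disc lies on the board, held from sliding down by two 8 mm pegs, 10 mm high, 40 degrees either side of downhill. The discs' left and right sides (y) are free, 32 mm to the next.
- jig: Fixed gluing jig: plywood board 150 x 160 mm, its long side along y, 18 mm high with its rubber feet; the steel plate and two pins stand on it. Origin: centre of its underside. Its open front is -x.
- plate: The jig's ground steel plate, 120 (x) x 130 (y) x 10 mm, fixed; origin: centre of its underside, so its top is 10 mm above, 28 mm above the bench.
- pins: The jig's two upright steel pins, 12 mm in diameter, 56 mm high above the plate, at the back of the plate, 36 mm from the seat axis at 40 degrees either side of the jig's +x. Origin: that of the jig (centre of its underside), not at the pins.
- seat (a point): Point on the top of the steel plate (28 mm above the bench), where the axis of a disc stands that touches both pins. x points from the open front to between the pins (the way to slide), y to the left, z up. Fingers have 60 mm free on either side (y) of it, in front of the pins.
- mastic_tin: Bystander: glue tin, 75 mm in diameter, 88 mm high, loose on the bench. Origin: centre of its underside.
- hardener_tube: Bystander: small squeeze tube, 33 x 102 x 20 mm, lying loose behind the rack. Origin: centre of its underside.

How it is judged:
By the outcome, as a careful person would: the job done as asked, in the order asked, and still so for the second after the job is handed in, with the robot touching nothing.
It also fails if it takes over 72 s, if anything falls off the work surface, if the arm or the gripper's body presses on something with over 40 N, if the wrist force passes 120 N, or if a joint passes its speed limit or range.

## Robot

A 6-joint arm with a two-finger parallel gripper is mounted at the origin on the work surface; the furniture and walls round the work are solid. World frame = base frame: x ahead of the robot, y to its left, z up, the work surface at z = 0. Lengths are in mm, angles in degrees, forces in N, time in s.
With the tool pointing down it reaches from about 325 to 850 mm from the base axis. Payload 15.5 kg.
Tool frame: the origin (TCP) lies at the very end of the fingers, on their centre line; the grasp point (between the pads) lies 19 mm behind it (ctrl.tcp_to_grasp is the distance from the TCP to the grasp point, in mm); z points along the fingers, y is the line along which they close (so a half turn about z gives the same grasp; the last joint's range is limited). The gripper opens to 91 mm and grips with 3 to 60 N. Pads are 32 mm wide; open, the fingers measure 118 mm over their backs; the gripper's body (76 mm by 178 mm) begins 60 mm behind the grasp point.
Start: joints at [69.815, 28.281, 77.091, -0, 74.628, -5.472], TCP at [158.737, 604.507, 213.915] pointing down, gripper open.
Joint ranges: [-166.48, 166.48], [-47.26, 123.95], [12.59, 153.08], [-70.14, 250.14], [6.76, 159.57], [-176.63, 176.63]. Speed limits (degrees/s): [108.29, 108.29, 147.25, 172.46, 172.46, 172.46].

## Interface

Orientations are given as a 3x3 rotation matrix whose columns are the frame's x, y, z axes.
In Python, from bench import ctrl gives the robot as it stands.
- The arm moves only by the tool move_arm, never from a script. Its argument "series" is a list that holds one entry, the list of rows, each a list of 7 numbers: the turn, a rotation vector about the tool's x, y, z in rad, then the shift along the tool's x, y, z in cm, then the finger opening in cm, from 0 to 9.12. In form: [[[rx, ry, rz, x, y, z, hand], ...]]. A call has exactly 5 rows; each row shifts and turns the commanded pose from where the row before left it, along the tool's axes as they then stand; what a row does not reach is not made up. A row lasts 1/12 s, in which the tool goes at most 41.7 mm and 7.16 degrees, less where a joint would pass 70% of its speed; a pose out of reach is approached as far as the arm can. A call is refused whole if a number of a shift passes 4.17 or a number of a turn 0.125, either way. A call with a gripper value outside its range is refused whole. The fingers move at their own pace and stop on an object; the grip force is fixed at half the most. Time passes only in rows, so rows that do not move let the fingers close, or fill a call up. It gives the time, the measured TCP pose, the force, the opening and the grip force at its end, in the units of the state.
- ctrl.sense(): the state, without advancing time (a new reading comes with each control period).
- ctrl.camera(name): name is "scene" or "top" or "wrist"; returns (picture, depth): 400x640x3 uint8, red, green, blue; 400x640 float32, mm along the optical axis (not along the pixel's ray), 0 where there is no reading.
- ctrl.camera_params(name): a dict with "intrinsics" (3x3 intrinsics, pixels), "extrinsics" (4x4, takes a point from camera to world coordinates). Camera axes: x right, y down, z forward; pixel columns grow to the right and rows downward; lengths in mm; the calibration is good to about 2 mm. A picture is of the moment at which its call begins: read the wrist's pose just before it. camera_params takes no time and is no camera call; for the wrist camera it gives the pose at the moment of the call.
- ctrl.hand_in(): hands the job in; it is judged then, once.
The state is a dict: "time_s": time; "joint_positions": joint angles; "dq": joint speeds; "effort": joint torques, N m; "tool_pos": TCP position; "ee_rot": TCP orientation; "ft_force": force on the tool from outside, world axes, zero at the start; "ft_torque": the same for the moment, N m; "finger_gap": finger opening in mm; "grasp_force": force on a finger pad.
Only numpy, scipy, OpenCV 4.12 (cv2) and the standard library are available. Lean on these libraries where they do the work, as an engineer would, in place of code of your own. Each camera call takes 0.05 s, during which the arm holds its last target. There are 200 camera calls.

## Working session

There is one attempt and no reset: what is moved stays moved. The work goes in short steps, Python scripts to look and compute and a tool call to move; the robot and the scene stay as the last step left them, time stands still between calls to the robot, and variables do not carry over. Pictures are saved under pics/ and viewed, at most 10 in all, crops included, and the job is handed in when it is done.

Besides the shell and the picture viewer there is one more tool, called by a JSON object that holds its "method" and its "body", one argument or row to a line. move_arm: Moves the arm, as the interface text tells. Its arguments: {"type":"object","properties":{"series":{"type":"array","items":{"type":"array","items":{"type":"array","items":{"type":"number"}}}}},"required":["series"]}

```bash
ls; mkdir -p pics; python3 - <<'E'
from bench import ctrl
import cv2,numpy as np
s=ctrl.sense();print({k:np.round(v,3).tolist() for k,v in s.items()}, ctrl.tcp_to_grasp)
for n in("scene","top"):
    p,d=ctrl.camera(n);cv2.imwrite(f"pics/{n}0.png",p[:,:,::-1]);np.savez(f"pics/{n}0.npz",p=p,d=d)
    c=ctrl.camera_params(n);print(n,np.round(c["intrinsics"],1).tolist(),np.round(c["extrinsics"],3).tolist())
E
```

```text
pics
{'time_s': 0.0, 'joint_positions': [69.814, 28.314, 77.129, -0.0, 74.626, -5.473], 'dq': [0.002, 0.013, -0.063, 0.052, -0.008, -0.106], 'effort': [0.001, -87.881, -38.187, 0.071, 0.053, -0.0], 'tool_pos': [158.614, 604.144, 213.333], 'ee_rot': [[-0.967, 0.254, -0.0], [0.254, 0.967, -0.001], [0.0, -0.001, -1.0]], 'ft_force': [0.158, 0.103, 0.862], 'ft_torque': [-0.004, -0.038, -0.037], 'grasp_force': 0.0, 'finger_gap': 91.419} 18.8
scene [[385.0, 0.0, 320.1], [0.0, 385.0, 205.3], [0.0, 0.0, 1.0]] [[0.781, -0.436, 0.448, 27.451], [-0.625, -0.533, 0.571, -700.818], [-0.01, -0.726, -0.688, 786.179], [0.0, 0.0, 0.0, 1.0]]
top [[392.2, 0.0, 319.8], [0.0, 392.2, 196.4], [0.0, 0.0, 1.0]] [[-0.024, -0.994, 0.104, 399.834], [-1.0, 0.024, 0.002, -113.169], [-0.004, -0.104, -0.995, 1096.463], [0.0, 0.0, 0.0, 1.0]]
```

View pics/scene0.png

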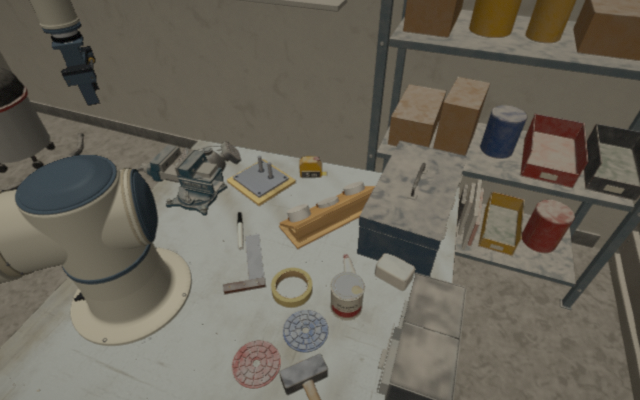

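View pics/top0.png

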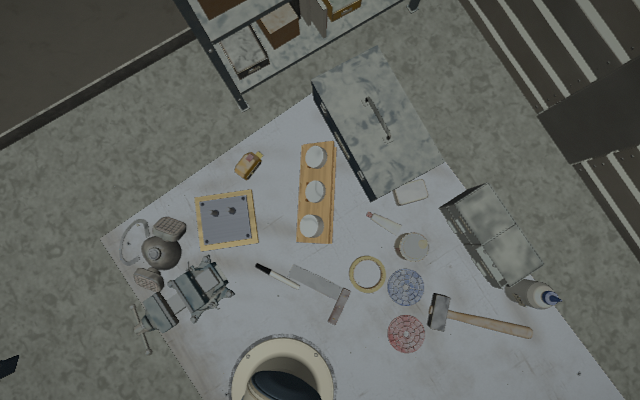

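The top view shows the jig at about (226,220), with its pins at (216,212) and (232,211). The rack is at (316,190), with discs at (316,157), (315,191) and (311,226). Next I'll take points from depth and colour in both views.

```bash
cat > h.py <<'E'
import numpy as np,cv2
from bench import ctrl
def P(n):
    c=ctrl.camera_params(n);return np.array(c["intrinsics"]),np.array(c["extrinsics"])
def cloud(d,K,T):
    v,u=np.mgrid[:d.shape[0],:d.shape[1]]
    X=np.stack([(u-K[0,2])*d/K[0,0],(v-K[1,2])*d/K[1,1],d],-1)
    return X@T[:3,:3].T+T[:3,3]
def ray(uv,K,T,z):
    r=T[:3,:3]@np.linalg.solve(K,[uv[0],uv[1],1]);o=T[:3,3];return o+r*(z-o[2])/r[2]
def proj(X,K,T):
    p=K@(T[:3,:3].T@(np.asarray(X)-T[:3,3]));return p[:2]/p[2]
E
python3 - <<'E'
from h import *
for n,bx in(("top",(180,130,350,260)),("scene",(215,140,385,250))):
    f=np.load(f"pics/{n}0.npz");p,d=f["p"],f["d"];K,T=P(n);X=cloud(d,K,T)
    x0,y0,x1,y1=bx
    c=cv2.resize(p[y0:y1,x0:x1],None,fx=4.6,fy=4.6,interpolation=cv2.INTER_CUBIC);cv2.imwrite(f"pics/{n}c.png",c[:,:,::-1])
    hsv=cv2.cvtColor(p,cv2.COLOR_RGB2HSV)
    if n=="top":
        # wood mask
        m=((hsv[...,1]>80)&(hsv[...,0]>8)&(hsv[...,0]<28)).astype(np.uint8);m[:y0]=0;m[y1:]=0;m[:,:x0-5]=0;m[:,x1:]=0
        for k in cv2.findContours(m,0,2)[0]:
            if cv2.contourArea(k)>300:
                r=cv2.minAreaRect(k);b=cv2.boxPoints(r);print("wood",np.round(r[0]),[np.round(X[int(a[1]),int(a[0])]).tolist() for a in b],np.round(b).tolist())
        for u,v in((316,157),(315,191),(311,226),(216,212),(232,211),(226,235)):
            print(u,v,np.round(X[v-3:v+4:3,u-3:u+4:3].reshape(-1,3)).tolist())
    print(n,"depth valid",(d>0).mean())
E
```

```text
wood [226. 220.] [[524.0, 243.0, -2.0], [540.0, 82.0, -1.0], [391.0, 61.0, 11.0], [373.0, 215.0, 21.0]] [[194.0, 197.0], [251.0, 189.0], [258.0, 243.0], [201.0, 250.0]]
wood [316. 191.] [[391.0, -43.0, 13.0], [400.0, -113.0, 1096.0], [669.0, -161.0, 10.0], [383.0, -139.0, 11.0]] [[296.0, 242.0], [301.0, 140.0], [336.0, 141.0], [331.0, 243.0]]
316 157 [[620.0, -96.0, 72.0], [619.0, -104.0, 78.0], [617.0, -112.0, 83.0], [612.0, -96.0, 72.0], [611.0, -104.0, 78.0], [609.0, -112.0, 83.0], [603.0, -96.0, 74.0], [603.0, -104.0, 77.0], [601.0, -112.0, 83.0]]
315 191 [[530.0, -91.0, 65.0], [530.0, -99.0, 67.0], [529.0, -107.0, 72.0], [522.0, -91.0, 63.0], [522.0, -99.0, 67.0], [521.0, -107.0, 73.0], [514.0, -91.0, 66.0], [513.0, -99.0, 70.0], [512.0, -107.0, 76.0]]
311 226 [[437.0, -79.0, 76.0], [437.0, -87.0, 85.0], [436.0, -95.0, 89.0], [430.0, -79.0, 78.0], [429.0, -87.0, 86.0], [429.0, -95.0, 92.0], [422.0, -79.0, 82.0], [421.0, -87.0, 84.0], [421.0, -95.0, 93.0]]
216 212 [[484.0, 181.0, 27.0], [484.0, 173.0, 26.0], [483.0, 164.0, 30.0], [472.0, 169.0, 72.0], [474.0, 169.0, 43.0], [475.0, 165.0, 26.0], [467.0, 181.0, 27.0], [467.0, 172.0, 32.0], [467.0, 164.0, 30.0]]
232 211 [[481.0, 124.0, 84.0], [485.0, 128.0, 33.0], [485.0, 121.0, 26.0], [474.0, 126.0, 76.0], [475.0, 124.0, 49.0], [476.0, 120.0, 30.0], [469.0, 137.0, 30.0], [468.0, 129.0, 30.0], [468.0, 120.0, 30.0]]
226 235 [[420.0, 154.0, 26.0], [420.0, 146.0, 25.0], [420.0, 138.0, 27.0], [412.0, 153.0, 32.0], [412.0, 146.0, 26.0], [412.0, 137.0, 30.0], [404.0, 154.0, 28.0], [404.0, 144.0, 33.0], [404.0, 137.0, 30.0]]
top depth valid 0.99605859375
scene depth valid 0.99597265625
```

View pics/topc.png

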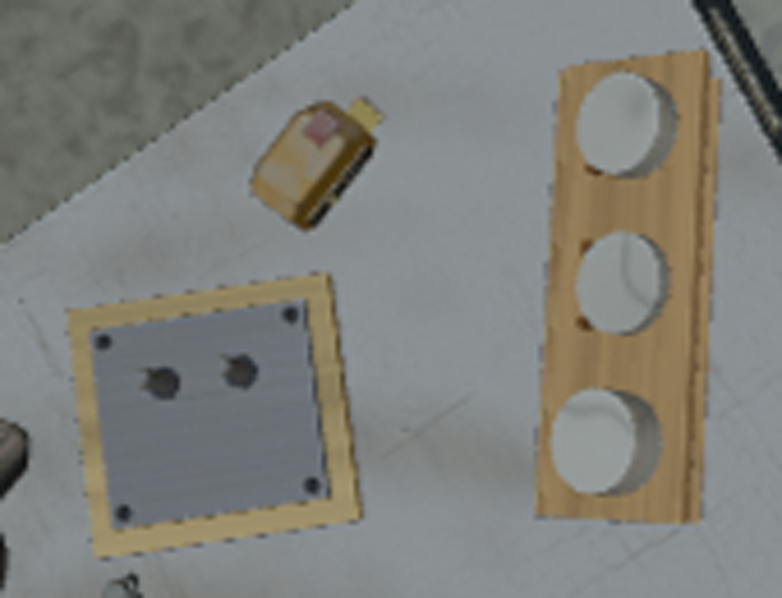

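View pics/scenec.png

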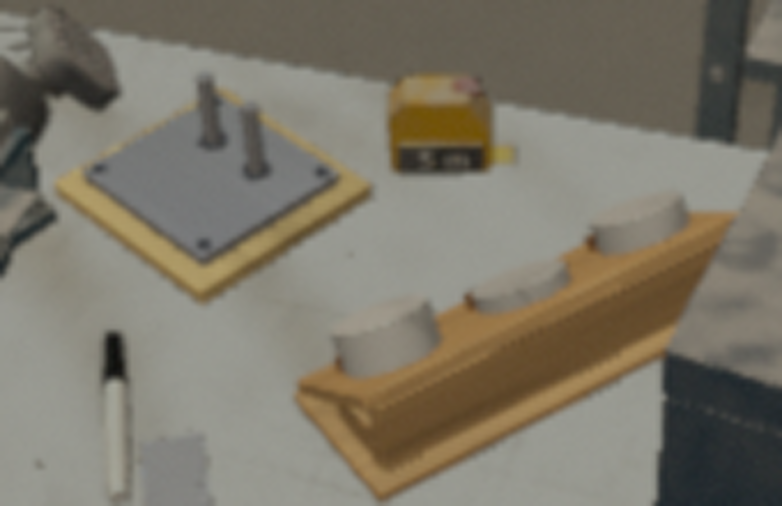

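The near disc (311,226) is the thickest, the middle one (315,191) the thinnest and the far one (316,157) the middle thickness. The rack's low side faces the jig (+y), and the pins are at the jig's far (+x) side. Next: measure both from the two views and set up a row planner.

```bash
cat >> h.py <<'E'
from scipy.spatial.transform import Rotation as Ro
from scipy.linalg import logm
def H(R,p):
    A=np.eye(4);A[:3,:3]=R;A[:3,3]=p;return A
def cur():
    s=ctrl.sense();return H(s["ee_rot"],s["tool_pos"])
def plan(A,B,n=None):
    "n equal rows (screw) from pose A to B"
    D=np.linalg.inv(A)@B
    a=Ro.from_matrix(D[:3,:3]).magnitude();l=np.linalg.norm(D[:3,3])
    if n is None:n=int(np.ceil(max(a/.12,l/40,.01)))
    L=np.real(logm(D))/n;w=np.array([L[2,1],L[0,2],L[1,0]])
    E=H(Ro.from_rotvec(w).as_matrix(),0)
    # shift is taken in the axes before the turn: integrate the twist
    from scipy.linalg import expm
    v=expm(L)[:3,3]
    print("n",n,"row",np.round(w,4).tolist(),np.round(v/10,4).tolist());return n
E
python3 - <<'E'
from h import *
C=cur();K,T=P("wrist");print("cam in tool",np.round(np.linalg.inv(C)@T,3).tolist(),K.round(1).tolist())
f=np.load("pics/top0.npz");p,d=f["p"],f["d"];Kt,Tt=P("top");X=cloud(d,Kt,Tt)
hsv=cv2.cvtColor(p,cv2.COLOR_RGB2HSV)
m=((hsv[...,1]<45)&(hsv[...,2]>0)).astype(np.uint8)
for u,v in((316,157),(315,191),(311,226)):
    # top face: region near, low saturation; plane fit
    sel=np.zeros_like(m);cv2.circle(sel,(u-2,v),9,1,-1);sel&=m
    Q=X[sel>0];c=Q.mean(0)
    for _ in range(3):
        c=Q.mean(0);n=np.linalg.svd(Q-c)[2][2];n*=np.sign(n[2]);r=(Q-c)@n;Q=Q[abs(r)<4]
    print("disc",c.round(1),n.round(3),"tilt",np.degrees(np.arccos(n[2])).round(1),len(Q))
# plate
reg=X[195:245,198:252].reshape(-1,3);
q=reg[(reg[:,2]>20)&(reg[:,2]<36)];print("plate z med",np.median(q[:,2]))
hh=X[150:260,180:270].reshape(-1,3);q=hh[hh[:,2]>60];print("pin pts",q.round(0).tolist())
for z,nm in((18,"wood"),):
    mm=((hsv[...,1]>80)&(hsv[...,0]>8)&(hsv[...,0]<28)).astype(np.uint8);mm[:,:190]=0;mm[:,262:]=0;mm[:185]=0;mm[252:]=0
    k=max(cv2.findContours(mm,0,2)[0],key=cv2.contourArea);b=cv2.boxPoints(cv2.minAreaRect(k))
    W=[ray(a,Kt,Tt,z) for a in b];print("board",np.round(W,1).tolist(),np.mean(W,0).round(1),[np.linalg.norm(W[i]-W[i-1]).round(1) for i in range(4)])
Xw=np.array([ -0.967,.254,0])
A=C.copy();B=C.copy();B[:3,3]+=[0,0,140];plan(A,B)
Rg=Ro.from_euler('z',-81,degrees=True).as_matrix()@C[:3,:3]
D=H(Rg,[440,0,400]);plan(B,D,15);
E
```

```text
cam in tool [[0.001, -0.969, -0.248, 70.083], [1.0, 0.001, 0.0, 0.259], [-0.0, -0.248, 0.969, -170.918], [0.0, 0.0, 0.0, 1.0]] [[318.0, 0.0, 323.0], [0.0, 318.0, 197.1], [0.0, 0.0, 1.0]]
disc [611.6 -98.7  73.5] [0.148 0.694 0.704] tilt 45.2 57
disc [521.8 -94.2  65.4] [0.101 0.73  0.676] tilt 47.5 53
disc [429.1 -81.7  81.3] [0.01  0.735 0.678] tilt 47.3 56
plate z med 28.294962844395513
pin pts [[400.0, -113.0, 1096.0], [400.0, -113.0, 1096.0], [400.0, -113.0, 1096.0], [626.0, 83.0, 65.0], [626.0, 81.0, 64.0], [625.0, 75.0, 67.0], [626.0, 72.0, 65.0], [400.0, -113.0, 1096.0], [400.0, -113.0, 1096.0], [624.0, 89.0, 63.0], [623.0, 86.0, 65.0], [623.0, 83.0, 66.0], [624.0, 81.0, 62.0], [622.0, 77.0, 70.0], [623.0, 75.0, 68.0], [623.0, 72.0, 66.0], [622.0, 69.0, 68.0], [621.0, 91.0, 64.0], [621.0, 89.0, 62.0], [620.0, 85.0, 69.0], [620.0, 83.0, 67.0], [621.0, 81.0, 65.0], [620.0, 77.0, 69.0], [620.0, 75.0, 66.0], [619.0, 72.0, 69.0], [620.0, 69.0, 68.0], [620.0, 67.0, 67.0], [620.0, 65.0, 64.0], [619.0, 94.0, 62.0], [618.0, 91.0, 64.0], [618.0, 88.0, 65.0], [617.0, 85.0, 70.0], [618.0,
[... 6644 characters left out ...]
25.0, 256.0, 62.0], [422.0, 258.0, 64.0], [422.0, 255.0, 64.0], [400.0, -113.0, 1096.0], [420.0, 256.0, 67.0], [417.0, 258.0, 64.0], [400.0, -113.0, 1096.0], [414.0, 257.0, 66.0], [409.0, 259.0, 60.0], [400.0, -113.0, 1096.0], [400.0, -113.0, 1096.0], [400.0, -113.0, 1096.0], [400.0, -113.0, 1096.0], [400.0, -113.0, 1096.0], [400.0, -113.0, 1096.0], [400.0, -113.0, 1096.0], [400.0, -113.0, 1096.0]]
board [[519.7, 236.1, 18.0], [536.6, 77.9, 18.0], [388.5, 59.7, 18.0], [372.0, 215.7, 18.0]] [454.2 147.4  18. ] [np.float64(149.0), np.float64(159.1), np.float64(149.2), np.float64(156.8)]
n 4 row [0.0, -0.0, 0.0] [0.0003, -0.0036, -3.5]
n 15 row [-0.0, 0.0001, 0.0942] [-4.7196, -1.0478, -0.3099]
```

Measured so far:
- **Pins:** tops at about (478,129) and (472,174.5), z≈84. They are 46 mm apart, as they should be.
- **Seat:** about (448,148.5), with the jig turned 7° in yaw.
- **Plate:** top at 28.3.

Next I'll go to a wrist view over both.

```bash
python3 - <<'E'
from h import *
C=cur();B=C.copy();B[2,3]=310
Rg=Ro.from_euler('z',-81,degrees=True).as_matrix()@C[:3,:3]
plan(B,H(Rg,[500,80,300]),17)
E
```

```text
n 17 row [-0.0, 0.0001, 0.0832] [-3.9937, -0.2858, 0.0587]
```

{"method": "move_arm", "body": {
  "series": [
    [[0, 0, 0, 0, 0, -3.2, 9], [0, 0, 0, 0, 0, -3.2, 9], [0, 0, 0, 0, 0, -3.2, 9], [0, 0, 0.083, -4.0, -0.29, 0.06, 9], [0, 0, 0.083, -4.0, -0.29, 0.06, 9]]
  ]
}}

```text
time_s: 0.52
tool_pos: [233.4, 576.7, 310.6]
ee_rot: [[-0.912, 0.41, 0.002], [0.41, 0.912, 0.003], [-0.0, 0.004, -1.0]]
ft_force: [1.1, 1.3, -0.9]
finger_gap: 89.4
grasp_force: 0.0
```

{"method": "move_arm", "body": {
  "series": [
    [[0, 0, 0.083, -4.0, -0.29, 0.06, 9], [0, 0, 0.083, -4.0, -0.29, 0.06, 9], [0, 0, 0.083, -4.0, -0.29, 0.06, 9], [0, 0, 0.083, -4.0, -0.29, 0.06, 9], [0, 0, 0.083, -4.0, -0.29, 0.06, 9]]
  ]
}}

```text
time_s: 0.93
tool_pos: [392.1, 451.8, 305.2]
ee_rot: [[-0.666, 0.746, -0.0], [0.746, 0.666, -0.0], [-0.0, -0.0, -1.0]]
ft_force: [1.2, 0.4, -0.7]
finger_gap: 89.9
grasp_force: 0.0
```

{"method": "move_arm", "body": {
  "series": [
    [[0, 0, 0.083, -4.0, -0.29, 0.06, 9], [0, 0, 0.083, -4.0, -0.29, 0.06, 9], [0, 0, 0.083, -4.0, -0.29, 0.06, 9], [0, 0, 0.083, -4.0, -0.29, 0.06, 9], [0, 0, 0.083, -4.0, -0.29, 0.06, 9]]
  ]
}}

```text
time_s: 1.35
tool_pos: [485.9, 276.1, 302.3]
ee_rot: [[-0.309, 0.951, -0.0], [0.951, 0.309, -0.0], [-0.0, -0.0, -1.0]]
ft_force: [1.4, -0.1, -0.5]
finger_gap: 90.3
grasp_force: 0.0
```

{"method": "move_arm", "body": {
  "series": [
    [[0, 0, 0.083, -4.0, -0.29, 0.06, 9], [0, 0, 0.083, -4.0, -0.29, 0.06, 9], [0, 0, 0.083, -4.0, -0.29, 0.06, 9], [0, 0, 0.083, -4.0, -0.29, 0.06, 9], [0, 0, 0.083, -4.0, -0.29, 0.06, 9]]
  ]
}}

```text
time_s: 1.77
tool_pos: [500.9, 77.5, 299.4]
ee_rot: [[0.101, 0.995, -0.0], [0.995, -0.101, -0.0], [-0.0, -0.0, -1.0]]
ft_force: [1.3, -0.3, -0.3]
finger_gap: 90.1
grasp_force: 0.0
```

```bash
python3 - <<'E'
from h import *
C=cur();print(C.round(3).tolist());K,T=P("wrist")
p,d=ctrl.camera("wrist");np.savez("pics/w1.npz",p=p,d=d,K=K,T=T);cv2.imwrite("pics/w1.png",p[:,:,::-1])
s=ctrl.sense();print(s["time_s"],s["ft_force"],s["joint_positions"])
E
```

```text
[[0.101, 0.995, -0.0, 500.944], [0.995, -0.101, -0.0, 77.494], [-0.0, -0.0, -1.0, 299.388], [0.0, 0.0, 0.0, 1.0]]
1.8167 [ 2.39404832 -5.22492923  1.49708328] [ 1.48668214 14.01609634 86.10992982 -0.1620241  79.93570094  7.85927844]
```

View pics/w1.png

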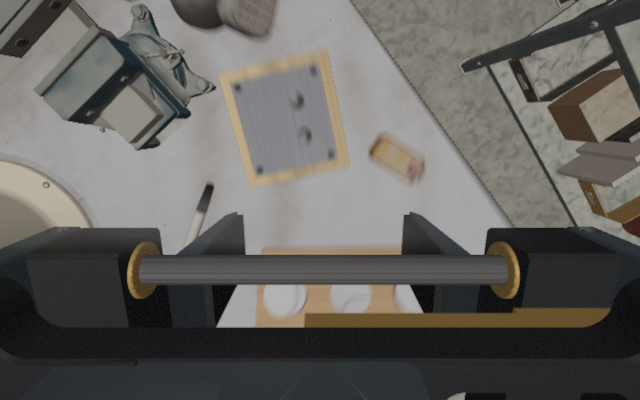

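The wrist view shows the jig with its pins at about (297,100) and (304,135). The rack's discs are partly hidden by the gripper. I'll move sideways (-y) and take a still view of the rack.

{"method": "move_arm", "body": {
  "series": [
    [[0, 0, 0, -3.8, 0.3, 0, 9], [0, 0, 0, -3.8, 0.3, 0, 9], [0, 0, 0, -3.8, 0.3, 0, 9], [0, 0, 0, -3.8, 0.3, 0, 9], [0, 0, 0, -3.8, 0.3, 0, 9]]
  ]
}}

```text
time_s: 2.23
tool_pos: [497.0, -112.9, 299.6]
ee_rot: [[0.097, 0.995, -0.0], [0.995, -0.097, 0.0], [0.0, -0.0, -1.0]]
ft_force: [-0.1, 0.3, -0.4]
finger_gap: 89.7
grasp_force: 0.0
```

{"method": "move_arm", "body": {
  "series": [
    [[0, 0, 0, -2, 0, 0, 9], [0, 0, 0, 0, 0, 0, 9], [0, 0, 0, 0, 0, 0, 9], [0, 0, 0, 0, 0, 0, 9], [0, 0, 0, 0, 0, 0, 9]]
  ]
}}

```text
time_s: 2.65
tool_pos: [495.6, -130.1, 299.7]
ee_rot: [[0.096, 0.995, -0.0], [0.995, -0.096, 0.0], [0.0, -0.0, -1.0]]
ft_force: [-0.1, -0.0, -0.2]
finger_gap: 90.0
grasp_force: 0.0
```

```bash
python3 - <<'E'
from h import *
C=cur();print(C[:3,3].round(1))
K,T=P("wrist")
p,d=ctrl.camera("wrist");np.savez("pics/w2.npz",p=p,d=d,K=K,T=T);cv2.imwrite("pics/w2.png",p[:,:,::-1])
# board in w1
f=np.load("pics/w1.npz");p,K,T=f["p"],f["K"],f["T"]
hsv=cv2.cvtColor(p,cv2.COLOR_RGB2HSV)
m=((hsv[...,1]>55)&(hsv[...,0]>8)&(hsv[...,0]<30)).astype(np.uint8);m[:,:215]=0;m[:,355:]=0;m[200:]=0
k=max(cv2.findContours(m,0,2)[0],key=cv2.contourArea);b=cv2.boxPoints(cv2.minAreaRect(k));W=np.array([ray(a,K,T,18) for a in b])
print("board w1",W.round(1).tolist(),W.mean(0).round(1),[np.linalg.norm(W[i]-W[i-1]).round(1) for i in range(4)])
X=cloud(f["d"],K,T)[60:170,240:335].reshape(-1,3);q=X[(X[:,2]>74)&(X[:,2]<95)];
lab=q[:,1]>150
print("pin tops w1",q[lab].mean(0).round(1),q[~lab].mean(0).round(1),len(q))
E
```

```text
[ 495.6 -130.1  299.7]
board w1 [[373.6, 212.9, 18.0], [520.5, 230.5, 18.0], [544.7, 78.8, 18.0], [385.1, 56.4, 18.0]] [456.  144.6  18. ] [np.float64(156.9), np.float64(147.9), np.float64(153.6), np.float64(161.2)]
pin tops w1 [474.1 173.8  83.3] [479.8 128.3  83.5] 174
```

View pics/w2.png

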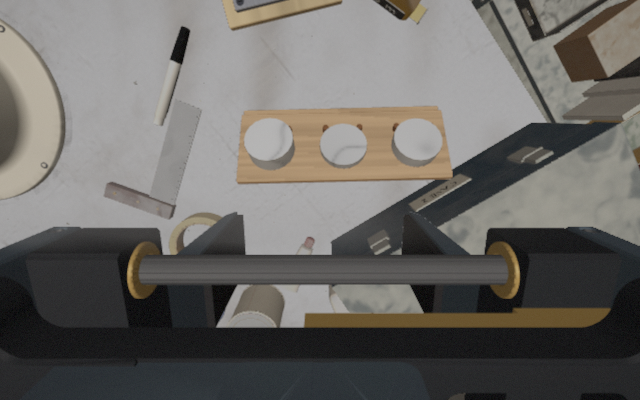

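The w2 view shows the thick disc's face at about (269,139), the thin disc at (343,143) and the middle one at (417,139). The rack board spans (240–450, 107–182), and the toolbox behind it is clear. I'll fit the board plane and the disc faces.

```bash
python3 - <<'E'
from h import *
def fit(Q,t=3):
    for _ in range(6):
        c=np.median(Q,0) if _==0 else Q.mean(0);n=np.linalg.svd(Q-c,full_matrices=False)[2][2];n*=np.sign(n[2]);r=(Q-c)@n;Q=Q[abs(r)<max(t,2*np.std(r) if _<3 else t)]
    return c,n,len(Q)
for nm,bx,cs in(("w2",(238,100,455,188),((269,139),(343,143),(417,139))),("top0",(290,135,345,248),((311,226),(315,191),(316,157))),("scene0",(270,175,380,255),())):
    f=np.load(f"pics/{nm}.npz");p,d=f["p"],f["d"];K,T=(f["K"],f["T"]) if nm=="w2" else P(nm[:-1])
    X=cloud(d,K,T);hsv=cv2.cvtColor(p,cv2.COLOR_RGB2HSV)
    x0,y0,x1,y1=bx;sub=np.zeros(d.shape,bool);sub[y0:y1,x0:x1]=1
    wood=sub&(hsv[...,1]>70)&(hsv[...,0]>5)&(hsv[...,0]<28)&(d>0);wood=cv2.erode(wood.astype(np.uint8),np.ones((3,3)))>0
    pts=X[wood];pts=pts[pts[:,2]>18] if nm!="scene0" else pts
    if nm!="scene0":
        c,n,k=fit(pts,3);print(nm,"board",c.round(1),n.round(3),"tilt",np.degrees(np.arccos(n[2])).round(1),"az",np.degrees(np.arctan2(n[1],n[0])).round(1),k)
    pale=sub&(hsv[...,1]<55)&(d>0)
    for (u,v),t in zip(cs,(28,12,20)):
        yy,xx=np.mgrid[:400,:640];R=36 if nm=="w2" else 17
        s=pale&((xx-u)**2+(yy-v)**2<R*R);Q=X[s];h=(Q-c)@n
        for th in(28,20,12):
            pass
        hm=np.percentile(h[h<40],80);F=Q[abs(h-hm)<4];h2=(F-c)@n
        # enclosing circle in plane coordinates
        e2=np.cross(n,[0,0,1.]);e2/=np.linalg.norm(e2);e1=np.cross(e2,n)
        ab=np.stack([(F-c)@e1,(F-c)@e2],1);ctr=(np.percentile(ab,1,0)+np.percentile(ab,99,0))/2;ext=np.percentile(ab,99,0)-np.percentile(ab,1,0)
        print("  t",t,"h",np.median(h2).round(1),"face ctr",(c+n*np.median(h2)+e1*ctr[0]+e2*ctr[1]).round(1),"mean",F.mean(0).round(1),"ext",ext.round(1),len(F))
    # rack edges
    if nm!="scene0":
        k=cv2.convexHull(np.argwhere(wood)[:,::-1].astype(np.int32));r=cv2.minAreaRect(k);b=cv2.boxPoints(r);print("  corners px",b.round().tolist())
E
```

```text
w2 board [ 524.6 -103.7   56.1] [0.042 0.572 0.819] tilt 35.0 az 85.8 6930
  t 28 h 27.9 face ctr [432.6 -81.6  79.4] mean [432.5 -82.   79.6] ext [56.  55.8] 1671
  t 12 h 12.0 face ctr [523.3 -97.   66.1] mean [523.1 -97.6  66.5] ext [56.1 54.9] 1560
  t 20 h 20.0 face ctr [614.8 -98.9  72.5] mean [614.6 -99.7  73.1] ext [56.1 55.9] 1634
  corners px [[238.0, 111.0], [450.0, 107.0], [451.0, 178.0], [239.0, 182.0]]
top0 board [ 518.9 -102.6   56.8] [0.043 0.574 0.818] tilt 35.1 az 85.7 1294
  t 28 h 27.9 face ctr [430.8 -80.7  80.2] mean [430.7 -81.1  80.5] ext [56.6 54.4] 337
  t 12 h 11.9 face ctr [521.8 -96.   66.5] mean [521.7 -96.7  67.1] ext [56.7 54. ] 319
  t 20 h 19.9 face ctr [613.2 -98.1  73. ] mean [613.2 -98.8  73.6] ext [57.7 55.2] 318
  corners px [[297.0, 241.0], [302.0, 141.0], [335.0, 142.0], [330.0, 242.0]]
```

Both views agree to about 1.5 mm. The board tilts 35.0° and the face heights come out at 28, 12 and 20 above it, as they should. The disc spacing is 91.8. Next I'll plan the grasp of the thick disc.

```bash
cat >> h.py <<'E'
n=np.array([.042,.573,.8185]);n/=np.linalg.norm(n)
ry=np.cross([0,0,1.],n);ry/=np.linalg.norm(ry)   # horizontal, along rack
if ry[0]<0: ry=-ry
Rg=np.stack([np.cross(ry,-n),ry,-n],1)
U={"thick":np.array([430.5,-97.2,56.9]),"thin":np.array([522.1,-103.4,56.5]),"mid":np.array([613.2,-110,56.4])}
a=np.radians(7.2);xj=np.array([np.cos(a),np.sin(a),0]);yj=np.array([-np.sin(a),np.cos(a),0])
Rj=np.stack([xj,-yj,[0,0,-1.]],1)
seat=np.array([448.7,148.0,28.])
E
python3 - <<'E'
from h import *
print(Rg.round(3).tolist(),np.linalg.det(Rg),np.linalg.det(Rj))
G=H(Rg,U["thick"]+75*n);print(G[:3,3]);plan(cur(),G,6)
E
```

```text
[[0.06, 0.997, -0.042], [0.816, -0.073, -0.573], [-0.575, -0.0, -0.818]] 1.0000000000000004 1.0
[433.64994448 -54.22575741 118.28641807]
n 6 row [-0.0012, -0.102, -0.0036] [1.9228, -1.1448, 2.6703]
```

{"method": "move_arm", "body": {
  "series": [
    [[-0.001, -0.102, -0.004, 1.92, -1.14, 2.67, 7.6], [-0.001, -0.102, -0.004, 1.92, -1.14, 2.67, 7.6], [-0.001, -0.102, -0.004, 1.92, -1.14, 2.67, 7.6], [-0.001, -0.102, -0.004, 1.92, -1.14, 2.67, 7.6], [-0.001, -0.102, -0.004, 1.92, -1.14, 2.67, 7.6]]
  ]
}}

```text
time_s: 3.12
tool_pos: [446.3, -59.0, 154.1]
ee_rot: [[0.066, 0.997, -0.033], [0.874, -0.074, -0.481], [-0.482, 0.004, -0.876]]
ft_force: [0.7, 0.1, -1.6]
finger_gap: 75.9
grasp_force: 0.0
```

{"method": "move_arm", "body": {
  "series": [
    [[-0.001, -0.102, -0.004, 1.92, -1.14, 2.67, 7.6], [0, 0, 0, 0, 0, 0, 7.6], [0, 0, 0, 0, 0, 0, 7.6], [0, 0, 0, 0, 0, 0, 7.6], [0, 0, 0, 0, 0, 0, 7.6]]
  ]
}}

```text
time_s: 3.53
tool_pos: [436.9, -56.6, 125.6]
ee_rot: [[0.063, 0.997, -0.042], [0.828, -0.076, -0.556], [-0.558, 0.0, -0.83]]
ft_force: [0.6, -0.1, 0.1]
finger_gap: 75.8
grasp_force: 0.0
```

```bash
python3 - <<'E'
from h import *
C=cur();print(C.round(3).tolist())
for k in(35,5):
  D=np.linalg.inv(C)@H(Rg,U["thick"]+k*n);print(Ro.from_matrix(D[:3,:3]).as_rotvec().round(4),(D[:3,3]/10).round(3))
E
```

```text
[[0.063, 0.997, -0.042, 436.933], [0.828, -0.076, -0.556, -56.646], [-0.558, 0.0, -0.83, 125.583], [0.0, 0.0, 0.0, 1.0]]
[-0.0014 -0.0202 -0.002 ] [ 0.506 -0.34   4.484]
[-0.0014 -0.0202 -0.002 ] [ 0.446 -0.336  7.483]
```

{"method": "move_arm", "body": {
  "series": [
    [[0, -0.02, -0.002, 0.5, -0.34, 1.5, 7.6], [0, 0, 0, 0, 0, 1.5, 7.6], [0, 0, 0, 0, 0, 1.5, 7.6], [0, 0, 0, 0, 0, 1.5, 7.6], [0, 0, 0, 0, 0, 1.0, 7.6]]
  ]
}}

```text
time_s: 3.95
tool_pos: [430.3, -93.3, 64.6]
ee_rot: [[0.061, 0.997, -0.044], [0.816, -0.076, -0.573], [-0.575, -0.001, -0.818]]
ft_force: [0.4, -0.6, -0.6]
finger_gap: 76.0
grasp_force: 0.0
```

{"method": "move_arm", "body": {
  "series": [
    [[0, 0, 0, 0, 0, 0, 7.6], [0, 0, 0, 0, 0, 0, 7.6], [0, 0, 0, 0, 0, 0, 7.6], [0, 0, 0, 0, 0, 0, 7.6], [0, 0, 0, 0, 0, 0, 7.6]]
  ]
}}

```text
time_s: 4.37
tool_pos: [429.8, -91.7, 64.4]
ee_rot: [[0.058, 0.997, -0.045], [0.816, -0.073, -0.574], [-0.576, -0.003, -0.818]]
ft_force: [-0.2, 0.3, 0.8]
finger_gap: 76.2
grasp_force: 0.0
```

```bash
python3 - <<'E'
from h import *
C=cur();print(C.round(3).tolist())
for k in(5,):
  D=np.linalg.inv(C)@H(Rg,U["thick"]+k*n);print(Ro.from_matrix(D[:3,:3]).as_rotvec().round(4),(D[:3,3]/10).round(3))
E
```

```text
[[0.058, 0.997, -0.045, 429.847], [0.816, -0.073, -0.574, -91.693], [-0.576, -0.003, -0.818, 64.395], [0.0, 0.0, 0.0, 1.0]]
[-0.0025  0.0016  0.0016] [-0.015  0.106  0.426]
```

{"method": "move_arm", "body": {
  "series": [
    [[0, 0, 0, 0, 0.1, 0.2, 7.6], [0, 0, 0, 0, 0, 0.2, 7.6], [0, 0, 0, 0, 0, 0, 5], [0, 0, 0, 0, 0, 0, 5], [0, 0, 0, 0, 0, 0, 5]]
  ]
}}

```text
time_s: 4.78
tool_pos: [431.5, -94.4, 60.7]
ee_rot: [[0.058, 0.997, -0.044], [0.815, -0.072, -0.574], [-0.576, -0.002, -0.817]]
ft_force: [2.6, -1.7, 0.4]
finger_gap: 59.6
grasp_force: 30.1
```

{"method": "move_arm", "body": {
  "series": [
    [[0, 0, 0, 0, 0, 0, 5], [0, 0, 0, 0, 0, 0, 5], [0, 0, 0, 0, 0, 0, 5], [0, 0, 0, 0, 0, 0, 5], [0, 0, 0, 0, 0, 0, 5]]
  ]
}}

```text
time_s: 5.2
tool_pos: [431.6, -94.3, 60.7]
ee_rot: [[0.058, 0.997, -0.043], [0.816, -0.073, -0.574], [-0.576, -0.002, -0.818]]
ft_force: [6.2, -3.1, -0.5]
finger_gap: 59.4
grasp_force: 30.0
```

```bash
python3 - <<'E'
from h import *
C=cur();s=ctrl.sense();print(C[:3,3].round(1),((C[:3,3]-U["thick"])@n).round(2),s["ft_force"].round(1),s["finger_gap"],s["grasp_force"])
B=C.copy();B[:3,3]+=120*n   # lifted
print(B[:3,3].round(1))
F=H(Rj,seat-15*xj+[0,0,70]);print(F[:3,3]);plan(B,F,13);plan(B,F,14)
E
```

```text
[431.6 -94.3  60.7] 4.82 [ 6.2 -3.1 -0.5] 59.39462533264349 29.993819296360016
[436.7 -25.6 158.9]
[433.81827948 146.1200015   98.        ]
n 13 row [0.0322, 0.0396, 0.1021] [1.1614, -1.0077, 0.0293]
n 14 row [0.0299, 0.0367, 0.0948] [1.075, -0.9397, 0.0298]
```

{"method": "move_arm", "body": {
  "series": [
    [[0, 0, 0, 0, 0, -0.6, 5], [0, 0, 0, 0, 0, -1.5, 5], [0, 0, 0, 0, 0, -3, 5], [0, 0, 0, 0, 0, -3.5, 5], [0, 0, 0, 0, 0, -3.4, 5]]
  ]
}}

```text
time_s: 5.62
tool_pos: [435.0, -24.5, 159.5]
ee_rot: [[0.057, 0.997, -0.047], [0.816, -0.074, -0.573], [-0.575, -0.006, -0.818]]
ft_force: [2.2, -0.0, -2.6]
finger_gap: 59.1
grasp_force: 30.0
```

```bash
python3 - <<'E'
from h import *
C=cur();s=ctrl.sense();print(C.round(3).tolist(),s["ft_force"].round(1),s["finger_gap"],s["grasp_force"],s["joint_positions"].round(0))
F=H(Rj,seat-15*xj+[0,0,60]);plan(C,F,13)
f=np.load("pics/top0.npz");K,T=P("top");X=cloud(f["d"],K,T).reshape(-1,3)
q=X[(X[:,0]>330)&(X[:,0]<560)&(X[:,1]>40)&(X[:,1]<290)&(X[:,2]>90)&(X[:,2]<400)];print("tall near jig",len(q),q[:20].round(0).tolist())
E
```

```text
[[0.057, 0.997, -0.047, 434.972], [0.816, -0.074, -0.573, -24.515], [-0.575, -0.006, -0.818, 159.482], [0.0, 0.0, 0.0, 1.0]] [ 2.2 -0.  -2.6] 59.135493526095566 29.99084383249283 [ 14.  27. 104. -36.  67.  39.]
n 13 row [0.0319, 0.0398, 0.1021] [1.1917, -1.0026, 0.1089]
tall near jig 47 [[343.0, 169.0, 107.0], [342.0, 166.0, 107.0], [342.0, 165.0, 102.0], [341.0, 165.0, 92.0], [340.0, 170.0, 113.0], [340.0, 169.0, 106.0], [340.0, 166.0, 107.0], [340.0, 165.0, 103.0], [339.0, 165.0, 95.0], [338.0, 176.0, 107.0], [338.0, 173.0, 111.0], [338.0, 171.0, 108.0], [338.0, 168.0, 110.0], [337.0, 166.0, 106.0], [338.0, 163.0, 109.0], [337.0, 162.0, 103.0], [336.0, 177.0, 111.0], [335.0, 176.0, 107.0], [335.0, 174.0, 107.0], [335.0, 171.0, 108.0]]
```

{"method": "move_arm", "body": {
  "series": [
    [[0, 0, 0, -1.5, 0, -2.1, 5], [0, 0, 0, -1.4, 0, -2, 5], [0.032, 0.04, 0.102, 1.19, -1.0, 0.11, 5], [0.032, 0.04, 0.102, 1.19, -1.0, 0.11, 5], [0.032, 0.04, 0.102, 1.19, -1.0, 0.11, 5]]
  ]
}}

```text
time_s: 6.03
tool_pos: [411.5, 8.0, 186.0]
ee_rot: [[0.369, 0.922, -0.114], [0.808, -0.379, -0.452], [-0.46, 0.075, -0.885]]
ft_force: [0.1, 0.8, -3.7]
finger_gap: 59.6
grasp_force: 30.0
```

{"method": "move_arm", "body": {
  "series": [
    [[0.032, 0.04, 0.102, 1.19, -1.0, 0.11, 5], [0.032, 0.04, 0.102, 1.19, -1.0, 0.11, 5], [0.032, 0.04, 0.102, 1.19, -1.0, 0.11, 5], [0.032, 0.04, 0.102, 1.19, -1.0, 0.11, 5], [0.032, 0.04, 0.102, 1.19, -1.0, 0.11, 5]]
  ]
}}

```text
time_s: 6.45
tool_pos: [402.8, 77.3, 153.8]
ee_rot: [[0.792, 0.599, -0.121], [0.568, -0.795, -0.214], [-0.224, 0.101, -0.969]]
ft_force: [0.2, 0.3, -2.4]
finger_gap: 59.3
grasp_force: 30.0
```

{"method": "move_arm", "body": {
  "series": [
    [[0.032, 0.04, 0.102, 1.19, -1.0, 0.11, 5], [0.032, 0.04, 0.102, 1.19, -1.0, 0.11, 5], [0.032, 0.04, 0.102, 1.19, -1.0, 0.11, 5], [0.032, 0.04, 0.102, 1.19, -1.0, 0.11, 5], [0.032, 0.04, 0.102, 1.19, -1.0, 0.11, 5]]
  ]
}}

```text
time_s: 6.87
tool_pos: [434.8, 145.3, 137.2]
ee_rot: [[0.993, 0.121, 0.003], [0.121, -0.993, 0.004], [0.004, -0.004, -1.0]]
ft_force: [0.0, 0.0, -2.9]
finger_gap: 59.3
grasp_force: 30.0
```

{"method": "move_arm", "body": {
  "series": [
    [[0, 0, 0, 0, 0, 0, 5], [0, 0, 0, 0, 0, 0, 5], [0, 0, 0, 0, 0, 0, 5], [0, 0, 0, 0, 0, 0, 5], [0, 0, 0, 0, 0, 0, 5]]
  ]
}}

```text
time_s: 7.28
tool_pos: [434.6, 144.5, 137.5]
ee_rot: [[0.992, 0.128, 0.002], [0.128, -0.992, 0.001], [0.002, -0.001, -1.0]]
ft_force: [-0.2, 0.3, -2.7]
finger_gap: 59.5
grasp_force: 30.0
```

```bash
cat >> h.py <<'E'
def to(B):
    C=cur();s=ctrl.sense();print("t",round(s["time_s"],1),"pos",C[:3,3].round(1),"F",s["ft_force"].round(1),"M",s["ft_torque"].round(2),"gap",round(s["finger_gap"],1))
    D=np.linalg.inv(C)@B;print("turn",Ro.from_matrix(D[:3,:3]).as_rotvec().round(4),"shift cm",(D[:3,3]/10).round(3))
E
python3 -c "
from h import *
to(H(Rj,seat-15*xj+[0,0,8]));print(ctrl.sense()['joint_positions'].round(0))"
```

```text
t 7.3 pos [434.6 144.5 137.5] F [-0.2  0.3 -2.7] M [-0.06  0.15  0.02] gap 59.5
turn [-0.0012 -0.0021  0.0027] shift cm [-0.083 -0.159 10.146]
[ 11.  21. 105.   0.  53.  93.]
```

{"method": "move_arm", "body": {
  "series": [
    [[0, -0.002, 0.003, -0.08, -0.16, 2.5, 5], [0, 0, 0, 0, 0, 2.5, 5], [0, 0, 0, 0, 0, 2.5, 5], [0, 0, 0, 0, 0, 1.5, 5], [0, 0, 0, 0, 0, 0.8, 5]]
  ]
}}

```text
time_s: 7.7
tool_pos: [433.0, 146.1, 37.8]
ee_rot: [[0.992, 0.124, -0.002], [0.124, -0.992, 0.001], [-0.002, -0.001, -1.0]]
ft_force: [-0.9, -0.0, -2.8]
finger_gap: 59.6
grasp_force: 30.0
```

{"method": "move_arm", "body": {
  "series": [
    [[0, 0, 0, 0, 0, 0.1, 5], [0, 0, 0, 0, 0, 0.05, 5], [0, 0, 0, 0, 0, 0.05, 5], [0, 0, 0, 0, 0, 0, 5], [0, 0, 0, 0, 0, 0, 5]]
  ]
}}

```text
time_s: 8.12
tool_pos: [434.5, 146.5, 38.2]
ee_rot: [[0.992, 0.123, 0.002], [0.123, -0.992, 0.002], [0.002, -0.002, -1.0]]
ft_force: [-0.2, -0.2, -3.2]
finger_gap: 59.6
grasp_force: 30.0
```

```bash
python3 -c "
from h import *
to(H(Rj,seat-15*xj+[0,0,4.8]))"
```

```text
t 8.1 pos [434.5 146.5  38.2] F [-0.2 -0.2 -3.2] M [-0.08  0.14  0.04] gap 59.6
turn [-0.0018 -0.0024 -0.0019] shift cm [-0.071  0.029  0.543]
```

{"method": "move_arm", "body": {
  "series": [
    [[-0.002, -0.002, -0.002, -0.07, 0.03, 0.08, 5], [0, 0, 0, 0, 0, 0.08, 5], [0, 0, 0, 0, 0, 0.08, 5], [0, 0, 0, 0, 0, 0.08, 5], [0, 0, 0, 0, 0, 0.06, 5]]
  ]
}}

```text
time_s: 8.53
tool_pos: [433.3, 146.0, 33.6]
ee_rot: [[0.992, 0.125, -0.001], [0.125, -0.992, -0.0], [-0.001, 0.0, -1.0]]
ft_force: [-0.4, -0.4, -1.7]
finger_gap: 59.3
grasp_force: 30.0
```

{"method": "move_arm", "body": {
  "series": [
    [[0, 0, 0, 0, 0, 0.03, 5], [0, 0, 0, 0, 0, 0.03, 5], [0, 0, 0, 0, 0, 0.03, 5], [0, 0, 0, 0, 0, 0, 5], [0, 0, 0, 0, 0, 0, 5]]
  ]
}}

```text
time_s: 8.95
tool_pos: [433.3, 146.0, 33.3]
ee_rot: [[0.992, 0.125, -0.001], [0.125, -0.992, -0.0], [-0.001, 0.0, -1.0]]
ft_force: [-3.3, -1.8, 17.4]
finger_gap: 59.5
grasp_force: 30.0
```

{"method": "move_arm", "body": {
  "series": [
    [[0, 0, 0, 0, 0, -0.03, 5], [0, 0, 0, 0, 0, 0, 5], [0, 0, 0, 0.03, 0, 0, 5], [0, 0, 0, 0.06, 0, 0, 5], [0, 0, 0, 0.08, 0, 0, 5]]
  ]
}}

```text
time_s: 9.37
tool_pos: [433.4, 146.0, 33.3]
ee_rot: [[0.992, 0.125, -0.004], [0.125, -0.992, -0.001], [-0.004, 0.0, -1.0]]
ft_force: [-12.0, -2.4, 21.8]
finger_gap: 59.5
grasp_force: 30.0
```

{"method": "move_arm", "body": {
  "series": [
    [[0, 0, 0, 0.08, 0, 0, 5], [0, 0, 0, 0.08, 0, 0, 5], [0, 0, 0, 0.08, 0, 0, 5], [0, 0, 0, 0.08, 0, 0, 5], [0, 0, 0, 0.08, 0, 0, 5]]
  ]
}}

```text
time_s: 9.78
tool_pos: [435.9, 146.2, 33.1]
ee_rot: [[0.992, 0.126, -0.006], [0.126, -0.992, -0.001], [-0.006, 0.001, -1.0]]
ft_force: [-16.3, -3.5, 23.4]
finger_gap: 59.4
grasp_force: 30.0
```

```bash
python3 -c "
from h import *
to(H(Rj,seat+[0,0,5.3]))"
```

```text
t 9.8 pos [435.9 146.2  33.1] F [-16.3  -3.5  23.4] M [-0.17  2.95  0.15] gap 59.4
turn [0.0006 0.0063 0.0002] shift cm [ 1.29  -0.017 -0.025]
```

{"method": "move_arm", "body": {
  "series": [
    [[0, 0, 0, 0, 0, -0.03, 5], [0, 0, 0, 0, 0, -0.02, 5], [0, 0, 0, 0, 0, 0, 5], [0, 0, 0, 0, 0, 0, 5], [0, 0, 0, 0, 0, 0, 5]]
  ]
}}

```text
time_s: 10.2
tool_pos: [439.1, 146.8, 33.5]
ee_rot: [[0.992, 0.125, -0.001], [0.125, -0.992, -0.0], [-0.001, 0.0, -1.0]]
ft_force: [0.5, -0.1, -2.9]
finger_gap: 59.2
grasp_force: 30.0
```

{"method": "move_arm", "body": {
  "series": [
    [[0, 0, 0, 0, 0, 0.02, 5], [0, 0, 0, 0, 0, 0.01, 5], [0, 0, 0, 0, 0, 0, 5], [0, 0, 0, 0, 0, 0, 5], [0, 0, 0, 0, 0, 0, 5]]
  ]
}}

```text
time_s: 10.62
tool_pos: [439.1, 146.7, 33.3]
ee_rot: [[0.992, 0.125, -0.001], [0.125, -0.992, -0.0], [-0.001, 0.0, -1.0]]
ft_force: [0.1, -0.6, -0.6]
finger_gap: 59.2
grasp_force: 30.0
```

{"method": "move_arm", "body": {
  "series": [
    [[0, 0, 0, 0, 0, 0.02, 5], [0, 0, 0, 0, 0, 0, 5], [0, 0, 0, 0, 0, 0, 5], [0, 0, 0, 0.04, 0, 0, 5], [0, 0, 0, 0.06, 0, 0, 5]]
  ]
}}

```text
time_s: 11.03
tool_pos: [439.2, 146.7, 33.2]
ee_rot: [[0.992, 0.125, -0.002], [0.125, -0.992, -0.001], [-0.002, 0.0, -1.0]]
ft_force: [-7.6, -0.4, 12.3]
finger_gap: 59.3
grasp_force: 30.0
```

{"method": "move_arm", "body": {
  "series": [
    [[0, 0, 0, 0.07, 0, 0, 5], [0, 0, 0, 0.07, 0, 0, 5], [0, 0, 0, 0.07, 0, 0, 5], [0, 0, 0, 0.07, 0, 0, 5], [0, 0, 0, 0.07, 0, 0, 5]]
  ]
}}

```text
time_s: 11.45
tool_pos: [440.0, 146.8, 33.1]
ee_rot: [[0.992, 0.126, -0.007], [0.125, -0.992, -0.001], [-0.007, 0.001, -1.0]]
ft_force: [-17.1, -2.6, 26.2]
finger_gap: 59.4
grasp_force: 30.0
```

{"method": "move_arm", "body": {
  "series": [
    [[0, 0, 0, 0, 0, -0.02, 5], [0, 0, 0, 0.05, 0, -0.01, 5], [0, 0, 0, 0.05, 0, 0, 5], [0, 0, 0, 0.05, 0, 0, 5], [0, 0, 0, 0.05, 0, 0, 5]]
  ]
}}

```text
time_s: 11.87
tool_pos: [445.3, 147.5, 33.3]
ee_rot: [[0.992, 0.125, -0.001], [0.125, -0.992, -0.0], [-0.001, 0.0, -1.0]]
ft_force: [-2.9, -0.3, 1.2]
finger_gap: 59.3
grasp_force: 30.0
```

{"method": "move_arm", "body": {
  "series": [
    [[0, 0, 0, 0, 0, 0.01, 5], [0, 0, 0, 0.05, 0, 0, 5], [0, 0, 0, 0.05, 0, 0, 5], [0, 0, 0, 0.05, 0, 0, 5], [0, 0, 0, 0.05, 0, 0, 5]]
  ]
}}

```text
time_s: 12.28
tool_pos: [446.5, 147.6, 33.2]
ee_rot: [[0.992, 0.125, -0.003], [0.125, -0.992, -0.001], [-0.003, 0.0, -1.0]]
ft_force: [-6.4, -1.7, 6.0]
finger_gap: 58.9
grasp_force: 30.0
```

{"method": "move_arm", "body": {
  "series": [
    [[0, 0, 0, 0.05, 0, 0, 5], [0, 0, 0, 0.05, 0, 0, 5], [0, 0, 0, 0.05, 0, 0, 5], [0, 0, 0, 0.05, 0, 0, 5], [0, 0, 0, 0, 0, 0, 5]]
  ]
}}

```text
time_s: 12.7
tool_pos: [448.5, 147.9, 33.2]
ee_rot: [[0.992, 0.125, -0.003], [0.125, -0.992, -0.001], [-0.003, 0.0, -1.0]]
ft_force: [-6.1, -1.0, 6.1]
finger_gap: 59.6
grasp_force: 30.0
```

Steady sliding now, pressing with about 9 N. I'll carry on to the pins.

{"method": "move_arm", "body": {
  "series": [
    [[0, 0, 0, 0.05, 0, 0, 5], [0, 0, 0, 0.05, 0, 0, 5], [0, 0, 0, 0.05, 0, 0, 5], [0, 0, 0, 0.05, 0, 0, 5], [0, 0, 0, 0, 0, 0, 5]]
  ]
}}

```text
time_s: 13.12
tool_pos: [448.6, 147.8, 33.1]
ee_rot: [[0.992, 0.125, -0.006], [0.125, -0.992, -0.001], [-0.006, 0.0, -1.0]]
ft_force: [-15.2, -2.8, 16.0]
finger_gap: 59.2
grasp_force: 30.0
```

{"method": "move_arm", "body": {
  "series": [
    [[0, 0, 0, 0.05, 0, -0.01, 5], [0, 0, 0, 0.05, 0, -0.01, 5], [0, 0, 0, 0.05, 0, 0, 5], [0, 0, 0, 0, 0, 0, 5], [0, 0, 0, 0, 0, 0, 5]]
  ]
}}

```text
time_s: 13.53
tool_pos: [448.7, 147.9, 33.1]
ee_rot: [[0.992, 0.126, -0.008], [0.126, -0.992, -0.002], [-0.008, 0.001, -1.0]]
ft_force: [-20.3, -2.6, 18.1]
finger_gap: 59.6
grasp_force: 30.0
```

Against the pins: 20 N with no further movement, at the expected seat (448.7,147.9), and the sideways force is balanced. I'll relax and release.

{"method": "move_arm", "body": {
  "series": [
    [[0, 0, 0, -0.15, 0, 0, 5], [0, 0, 0, -0.15, 0, -0.01, 5], [0, 0, 0, 0, 0, 0, 5], [0, 0, 0, 0, 0, 0, 7.6], [0, 0, 0, 0, 0, 0, 7.6]]
  ]
}}

```text
time_s: 13.95
tool_pos: [450.6, 148.2, 33.6]
ee_rot: [[0.992, 0.125, 0.0], [0.125, -0.992, -0.0], [0.0, 0.0, -1.0]]
ft_force: [-0.5, 0.5, 0.0]
finger_gap: 70.2
grasp_force: 0.0
```

{"method": "move_arm", "body": {
  "series": [
    [[0, 0, 0, 0, 0, 0, 7.6], [0, 0, 0, 0, 0, 0, 7.6], [0, 0, 0, 0, 0, -0.5, 7.6], [0, 0, 0, 0, 0, -2.5, 7.6], [0, 0, 0, 0, 0, -4, 7.6]]
  ]
}}

```text
time_s: 14.37
tool_pos: [448.3, 147.7, 102.4]
ee_rot: [[0.992, 0.125, -0.006], [0.125, -0.992, -0.001], [-0.006, 0.001, -1.0]]
ft_force: [0.2, 0.3, 0.3]
finger_gap: 75.8
grasp_force: 0.0
```

{"method": "move_arm", "body": {
  "series": [
    [[0, 0, 0, 0, 0, -4, 7.6], [0, 0, 0, 0, 0, -2, 7.6], [0, 0, 0, 0, 0, 0, 7.6], [0, 0, 0, 0, 0, 0, 7.6], [0, 0, 0, 0, 0, 0, 7.6]]
  ]
}}

```text
time_s: 14.78
tool_pos: [449.7, 148.1, 163.3]
ee_rot: [[0.992, 0.125, -0.001], [0.125, -0.992, -0.0], [-0.001, 0.0, -1.0]]
ft_force: [0.1, 0.2, -0.3]
finger_gap: 75.8
grasp_force: 0.0
```

```bash
python3 - <<'E'
from h import *
s=ctrl.sense();C=cur();print(s["time_s"],C[:3,3].round(1))
p,d=ctrl.camera("top");K,T=P("top");X=cloud(d,K,T)
hsv=cv2.cvtColor(p,cv2.COLOR_RGB2HSV)
# check rack discs still there, via top face at old pixels
for u,v in((316,157),(315,191),(311,226)):print(np.median(X[v-4:v+5,u-6:u+3].reshape(-1,3),0).round(1))
G=H(Rg,U["mid"]+80*n);plan(C,G,14);print(G[:3,3])
E
```

```text
14.7833 [449.7 148.1 163.3]
[611.5 -98.8  73.2]
[522.1 -94.   65.9]
[430.3 -80.8  46.1]
n 14 row [-0.03, -0.0365, -0.0947] [-0.0697, 2.0207, 0.4901]
[616.55994078 -64.16080791 121.87884595]
```

{"method": "move_arm", "body": {
  "series": [
    [[-0.03, -0.0365, -0.095, -0.07, 2.02, 0.49, 7.6], [-0.03, -0.0365, -0.095, -0.07, 2.02, 0.49, 7.6], [-0.03, -0.0365, -0.095, -0.07, 2.02, 0.49, 7.6], [-0.03, -0.0365, -0.095, -0.07, 2.02, 0.49, 7.6], [-0.03, -0.0365, -0.095, -0.07, 2.02, 0.49, 7.6]]
  ]
}}

```text
time_s: 15.25
tool_pos: [476.1, 49.1, 143.1]
ee_rot: [[0.808, 0.577, -0.12], [0.549, -0.811, -0.204], [-0.215, 0.099, -0.972]]
ft_force: [0.3, 0.1, -1.0]
finger_gap: 76.2
grasp_force: 0.0
```

{"method": "move_arm", "body": {
  "series": [
    [[-0.03, -0.0365, -0.095, -0.07, 2.02, 0.49, 7.6], [-0.03, -0.0365, -0.095, -0.07, 2.02, 0.49, 7.6], [-0.03, -0.0365, -0.095, -0.07, 2.02, 0.49, 7.6], [-0.03, -0.0365, -0.095, -0.07, 2.02, 0.49, 7.6], [-0.03, -0.0365, -0.095, -0.07, 2.02, 0.49, 7.6]]
  ]
}}

```text
time_s: 15.67
tool_pos: [543.5, -28.3, 131.4]
ee_rot: [[0.427, 0.896, -0.122], [0.793, -0.436, -0.425], [-0.434, 0.085, -0.897]]
ft_force: [-0.3, 0.5, 0.7]
finger_gap: 76.0
grasp_force: 0.0
```

{"method": "move_arm", "body": {
  "series": [
    [[-0.03, -0.0365, -0.095, -0.07, 2.02, 0.49, 7.6], [-0.03, -0.0365, -0.095, -0.07, 2.02, 0.49, 7.6], [-0.03, -0.0365, -0.095, -0.07, 2.02, 0.49, 7.6], [-0.03, -0.0365, -0.095, -0.07, 2.02, 0.49, 7.6], [0, 0, 0, 0, 0, 0, 7.6]]
  ]
}}

```text
time_s: 16.08
tool_pos: [618.3, -63.9, 119.3]
ee_rot: [[0.047, 0.998, -0.041], [0.815, -0.062, -0.575], [-0.577, -0.006, -0.817]]
ft_force: [-0.7, -0.2, -0.6]
finger_gap: 76.1
grasp_force: 0.0
```

{"method": "move_arm", "body": {
  "series": [
    [[0, 0, 0, 0, 0, 0, 7.6], [0, 0, 0, 0, 0, 0, 7.6], [0, 0, 0, 0, 0, 0, 7.6], [0, 0, 0, 0, 0, 0, 7.6], [0, 0, 0, 0, 0, 0, 7.6]]
  ]
}}

```text
time_s: 16.5
tool_pos: [616.9, -63.6, 122.3]
ee_rot: [[0.057, 0.998, -0.041], [0.817, -0.07, -0.573], [-0.574, -0.001, -0.819]]
ft_force: [0.5, 0.1, -0.1]
finger_gap: 75.8
grasp_force: 0.0
```

```bash
python3 - <<'E'
from h import *
to(H(Rg,U["mid"]+4*n))
p,d=ctrl.camera("scene");cv2.imwrite("pics/s2.png",p[:,:,::-1])
E
```

```text
t 16.5 pos [616.9 -63.6 122.3] F [ 0.5  0.1 -0.1] M [0.24 0.02 0.02] gap 75.8
turn [ 0.0014 -0.0002  0.003 ] shift cm [-0.022 -0.037  7.672]
```

View pics/s2.png

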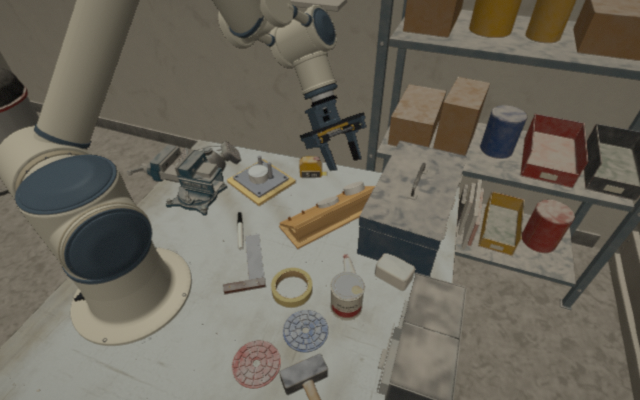

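The picture shows the thick disc on the plate against the pins at (260,172), with nothing else disturbed. Now I'll descend on the middle disc.

{"method": "move_arm", "body": {
  "series": [
    [[0, 0, 0.003, -0.02, -0.04, 2, 7.6], [0, 0, 0, 0, 0, 2, 7.6], [0, 0, 0, 0, 0, 1.7, 7.6], [0, 0, 0, 0, 0, 1.0, 7.6], [0, 0, 0, 0, 0, 0.5, 7.6]]
  ]
}}

```text
time_s: 16.97
tool_pos: [613.1, -105.7, 62.4]
ee_rot: [[0.059, 0.997, -0.042], [0.816, -0.072, -0.573], [-0.575, -0.001, -0.818]]
ft_force: [0.2, 0.4, 0.0]
finger_gap: 76.0
grasp_force: 0.0
```

{"method": "move_arm", "body": {
  "series": [
    [[0, 0, 0, 0, 0, 0, 7.6], [0, 0, 0, 0, 0, 0, 7.6], [0, 0, 0, 0, 0, 0, 7.6], [0, 0, 0, 0, 0, 0, 7.6], [0, 0, 0, 0, 0, 0, 7.6]]
  ]
}}

```text
time_s: 17.38
tool_pos: [614.2, -104.6, 63.8]
ee_rot: [[0.059, 0.997, -0.039], [0.816, -0.071, -0.573], [-0.575, 0.002, -0.818]]
ft_force: [-0.5, 0.2, 0.7]
finger_gap: 76.0
grasp_force: 0.0
```

```bash
python3 -c "
from h import *
to(H(Rg,U['mid']+4*n))"
```

```text
t 17.4 pos [ 614.2 -104.6   63.8] F [-0.5  0.2  0.7] M [0.31 0.06 0.05] gap 76.0
turn [0.0025 0.0001 0.0007] shift cm [-0.018 -0.061  0.518]
```

{"method": "move_arm", "body": {
  "series": [
    [[0, 0, 0, -0.02, -0.06, 0.25, 7.6], [0, 0, 0, 0, 0, 0.25, 7.6], [0, 0, 0, 0, 0, 0, 7.6], [0, 0, 0, 0, 0, 0, 5], [0, 0, 0, 0, 0, 0, 5]]
  ]
}}

```text
time_s: 17.8
tool_pos: [613.0, -108.1, 59.2]
ee_rot: [[0.059, 0.997, -0.041], [0.816, -0.072, -0.573], [-0.575, 0.001, -0.818]]
ft_force: [0.2, 0.1, 0.4]
finger_gap: 65.8
grasp_force: 0.0
```

{"method": "move_arm", "body": {
  "series": [
    [[0, 0, 0, 0, 0, 0, 5], [0, 0, 0, 0, 0, 0, 5], [0, 0, 0, 0, 0, 0, 5], [0, 0, 0, 0, 0, 0, 5], [0, 0, 0, 0, 0, 0, 5]]
  ]
}}

```text
time_s: 18.22
tool_pos: [614.8, -108.2, 60.0]
ee_rot: [[0.06, 0.998, -0.037], [0.816, -0.07, -0.574], [-0.575, 0.004, -0.818]]
ft_force: [7.3, -4.5, 2.0]
finger_gap: 59.2
grasp_force: 30.0
```

{"method": "move_arm", "body": {
  "series": [
    [[0, 0, 0, 0, 0, -0.6, 5], [0, 0, 0, 0, 0, -1.5, 5], [0, 0, 0, 0, 0, -3, 5], [0, 0, 0, 0, 0, -3.5, 5], [0, 0, 0, 0, 0, -3.4, 5]]
  ]
}}

```text
time_s: 18.63
tool_pos: [617.4, -38.5, 158.3]
ee_rot: [[0.059, 0.997, -0.042], [0.816, -0.072, -0.573], [-0.574, -0.001, -0.819]]
ft_force: [0.3, 0.8, -1.3]
finger_gap: 59.1
grasp_force: 30.0
```

{"method": "move_arm", "body": {
  "series": [
    [[0, 0, 0, 0, 0, 0, 5], [0, 0, 0, 0, 0, 0, 5], [0, 0, 0, 0, 0, 0, 5], [0, 0, 0, 0, 0, 0, 5], [0, 0, 0, 0, 0, 0, 5]]
  ]
}}

```text
time_s: 19.05
tool_pos: [617.1, -40.0, 156.3]
ee_rot: [[0.058, 0.997, -0.043], [0.816, -0.072, -0.574], [-0.575, -0.001, -0.818]]
ft_force: [0.8, -0.3, -0.6]
finger_gap: 59.1
grasp_force: 30.0
```

```bash
python3 -c "
from h import *
F=H(Rj,seat-15*xj+[0,0,115]);to(F);C=cur();plan(C,F,14)
A=H(Ro.from_euler('z',0).as_matrix(),0)
"
```

```text
t 19.1 pos [617.1 -40.  156.3] F [ 0.8 -0.3 -0.6] M [ 0.43  0.02 -0.02] gap 59.1
turn [0.4185 0.5132 1.3271] shift cm [ 14.879 -19.627  -8.801]
n 14 row [0.0299, 0.0367, 0.0948] [0.1452, -2.0143, -0.1025]
```

{"method": "move_arm", "body": {
  "series": [
    [[0.03, 0.0367, 0.095, 0.15, -2.01, -0.1, 5], [0.03, 0.0367, 0.095, 0.15, -2.01, -0.1, 5], [0.03, 0.0367, 0.095, 0.15, -2.01, -0.1, 5], [0.03, 0.0367, 0.095, 0.15, -2.01, -0.1, 5], [0.03, 0.0367, 0.095, 0.15, -2.01, -0.1, 5]]
  ]
}}

```text
time_s: 19.47
tool_pos: [523.0, -4.9, 152.3]
ee_rot: [[0.527, 0.84, -0.13], [0.757, -0.533, -0.377], [-0.386, 0.101, -0.917]]
ft_force: [0.1, -0.7, -2.4]
finger_gap: 59.5
grasp_force: 30.0
```

{"method": "move_arm", "body": {
  "series": [
    [[0.03, 0.0367, 0.095, 0.15, -2.01, -0.1, 5], [0.03, 0.0367, 0.095, 0.15, -2.01, -0.1, 5], [0.03, 0.0367, 0.095, 0.15, -2.01, -0.1, 5], [0.03, 0.0367, 0.095, 0.15, -2.01, -0.1, 5], [0.03, 0.0367, 0.095, 0.15, -2.01, -0.1, 5]]
  ]
}}

```text
time_s: 19.88
tool_pos: [457.1, 69.9, 144.3]
ee_rot: [[0.87, 0.482, -0.1], [0.465, -0.872, -0.154], [-0.161, 0.088, -0.983]]
ft_force: [1.0, 0.4, -1.0]
finger_gap: 59.4
grasp_force: 30.0
```

{"method": "move_arm", "body": {
  "series": [
    [[0.03, 0.0367, 0.095, 0.15, -2.01, -0.1, 5], [0.03, 0.0367, 0.095, 0.15, -2.01, -0.1, 5], [0.03, 0.0367, 0.095, 0.15, -2.01, -0.1, 5], [0.03, 0.0367, 0.095, 0.15, -2.01, -0.1, 5], [0, 0, 0, 0, 0, 0, 5]]
  ]
}}

```text
time_s: 20.3
tool_pos: [433.8, 148.0, 143.0]
ee_rot: [[0.993, 0.117, 0.002], [0.117, -0.993, 0.003], [0.003, -0.003, -1.0]]
ft_force: [0.2, 0.2, -0.8]
finger_gap: 59.1
grasp_force: 30.0
```

{"method": "move_arm", "body": {
  "series": [
    [[0, 0, 0, 0, 0, 0, 5], [0, 0, 0, 0, 0, 0, 5], [0, 0, 0, 0, 0, 0, 5], [0, 0, 0, 0, 0, 0, 5], [0, 0, 0, 0, 0, 0, 5]]
  ]
}}

```text
time_s: 20.72
tool_pos: [435.8, 146.5, 143.3]
ee_rot: [[0.992, 0.123, 0.002], [0.123, -0.992, 0.001], [0.002, -0.001, -1.0]]
ft_force: [0.2, 0.2, -0.7]
finger_gap: 59.2
grasp_force: 30.0
```

```bash
python3 -c "
from h import *
to(H(Rj,seat-15*xj+[0,0,28+4.5]))"
```

```text
t 20.7 pos [435.8 146.5 143.3] F [ 0.2  0.2 -0.7] M [-0.05  0.15 -0.01] gap 59.2
turn [-0.0008 -0.0023 -0.0021] shift cm [-0.222  0.022  8.28 ]
```

{"method": "move_arm", "body": {
  "series": [
    [[-0.001, -0.003, -0.002, -0.22, 0.02, 2, 5], [0, 0, 0, 0, 0, 2, 5], [0, 0, 0, 0, 0, 2, 5], [0, 0, 0, 0, 0, 1.2, 5], [0, 0, 0, 0, 0, 0.6, 5]]
  ]
}}

```text
time_s: 21.13
tool_pos: [432.8, 146.1, 63.9]
ee_rot: [[0.992, 0.125, -0.003], [0.125, -0.992, -0.001], [-0.003, 0.0, -1.0]]
ft_force: [-1.2, 0.6, -0.9]
finger_gap: 59.5
grasp_force: 30.0
```

{"method": "move_arm", "body": {
  "series": [
    [[0, 0, 0, 0, 0, 0.05, 5], [0, 0, 0, 0, 0, 0.05, 5], [0, 0, 0, 0, 0, 0, 5], [0, 0, 0, 0, 0, 0, 5], [0, 0, 0, 0, 0, 0, 5]]
  ]
}}

```text
time_s: 21.55
tool_pos: [433.8, 146.5, 65.0]
ee_rot: [[0.992, 0.125, 0.001], [0.125, -0.992, 0.0], [0.001, -0.0, -1.0]]
ft_force: [-1.1, 0.3, -1.2]
finger_gap: 59.6
grasp_force: 30.0
```

```bash
python3 -c "
from h import *
to(H(Rj,seat-15*xj+[0,0,28+4.5]))"
```

```text
t 21.6 pos [433.8 146.5  65. ] F [-1.1  0.3 -1.2] M [-0.01  0.17  0.01] gap 59.6
turn [-0.0001 -0.0008 -0.0002] shift cm [-0.004  0.04   0.453]
```

{"method": "move_arm", "body": {
  "series": [
    [[0, 0, 0, 0, 0.04, 0.1, 5], [0, 0, 0, 0, 0, 0.1, 5], [0, 0, 0, 0, 0, 0.1, 5], [0, 0, 0, 0, 0, 0.06, 5], [0, 0, 0, 0, 0, 0.04, 5]]
  ]
}}

```text
time_s: 21.97
tool_pos: [433.4, 146.0, 60.3]
ee_rot: [[0.992, 0.125, -0.001], [0.125, -0.992, -0.0], [-0.001, -0.0, -1.0]]
ft_force: [-0.0, -0.1, -2.0]
finger_gap: 58.9
grasp_force: 30.0
```

{"method": "move_arm", "body": {
  "series": [
    [[0, 0, 0, 0, 0, 0.02, 5], [0, 0, 0, 0, 0, 0.02, 5], [0, 0, 0, 0, 0, 0.0, 5], [0, 0, 0, 0, 0, 0, 5], [0, 0, 0, 0, 0, 0, 5]]
  ]
}}

```text
time_s: 22.38
tool_pos: [433.4, 146.1, 60.2]
ee_rot: [[0.992, 0.125, -0.0], [0.125, -0.992, 0.0], [-0.0, -0.0, -1.0]]
ft_force: [-1.7, -0.3, 6.1]
finger_gap: 59.3
grasp_force: 30.0
```

{"method": "move_arm", "body": {
  "series": [
    [[0, 0, 0, 0.05, 0, 0, 5], [0, 0, 0, 0.05, 0, 0, 5], [0, 0, 0, 0.05, 0, 0, 5], [0, 0, 0, 0.05, 0, 0, 5], [0, 0, 0, 0.05, 0, 0, 5]]
  ]
}}

```text
time_s: 22.8
tool_pos: [434.8, 146.2, 60.1]
ee_rot: [[0.992, 0.125, -0.002], [0.125, -0.992, -0.0], [-0.002, 0.0, -1.0]]
ft_force: [-6.6, -0.7, 11.1]
finger_gap: 59.2
grasp_force: 30.0
```

{"method": "move_arm", "body": {
  "series": [
    [[0, 0, 0, 0.05, 0, 0, 5], [0, 0, 0, 0.05, 0, 0, 5], [0, 0, 0, 0.05, 0, 0, 5], [0, 0, 0, 0.05, 0, 0, 5], [0, 0, 0, 0.05, 0, 0, 5]]
  ]
}}

```text
time_s: 23.22
tool_pos: [437.3, 146.5, 60.2]
ee_rot: [[0.992, 0.125, -0.002], [0.125, -0.992, -0.0], [-0.002, 0.0, -1.0]]
ft_force: [-7.3, -1.6, 11.6]
finger_gap: 59.3
grasp_force: 30.0
```

{"method": "move_arm", "body": {
  "series": [
    [[0, 0, 0, 0.05, 0, 0, 5], [0, 0, 0, 0.05, 0, 0, 5], [0, 0, 0, 0.05, 0, 0, 5], [0, 0, 0, 0.05, 0, 0, 5], [0, 0, 0, 0.05, 0, 0, 5]]
  ]
}}

```text
time_s: 23.63
tool_pos: [439.7, 146.8, 60.2]
ee_rot: [[0.992, 0.125, -0.002], [0.125, -0.992, -0.0], [-0.002, 0.0, -1.0]]
ft_force: [-7.0, -2.2, 11.2]
finger_gap: 59.3
grasp_force: 30.0
```

{"method": "move_arm", "body": {
  "series": [
    [[0, 0, 0, 0.05, 0, 0, 5], [0, 0, 0, 0.05, 0, 0, 5], [0, 0, 0, 0.05, 0, 0, 5], [0, 0, 0, 0.05, 0, 0, 5], [0, 0, 0, 0.05, 0, 0, 5]]
  ]
}}

```text
time_s: 24.05
tool_pos: [442.2, 147.1, 60.2]
ee_rot: [[0.992, 0.125, -0.002], [0.125, -0.992, -0.0], [-0.002, 0.0, -1.0]]
ft_force: [-7.5, -1.7, 11.7]
finger_gap: 59.4
grasp_force: 30.0
```

{"method": "move_arm", "body": {
  "series": [
    [[0, 0, 0, 0.05, 0, 0, 5], [0, 0, 0, 0.05, 0, 0, 5], [0, 0, 0, 0.05, 0, 0, 5], [0, 0, 0, 0.05, 0, 0, 5], [0, 0, 0, 0.05, 0, 0, 5]]
  ]
}}

```text
time_s: 24.47
tool_pos: [444.7, 147.4, 60.1]
ee_rot: [[0.992, 0.125, -0.002], [0.125, -0.992, -0.0], [-0.002, 0.0, -1.0]]
ft_force: [-7.2, -1.3, 11.9]
finger_gap: 59.3
grasp_force: 30.0
```

{"method": "move_arm", "body": {
  "series": [
    [[0, 0, 0, 0.05, 0, 0, 5], [0, 0, 0, 0.05, 0, 0, 5], [0, 0, 0, 0.05, 0, 0, 5], [0, 0, 0, 0.05, 0, 0, 5], [0, 0, 0, 0.05, 0, 0, 5]]
  ]
}}

```text
time_s: 24.88
tool_pos: [447.1, 147.8, 60.1]
ee_rot: [[0.992, 0.125, -0.002], [0.125, -0.992, -0.0], [-0.002, -0.0, -1.0]]
ft_force: [-7.5, -1.1, 12.0]
finger_gap: 58.7
grasp_force: 30.0
```

{"method": "move_arm", "body": {
  "series": [
    [[0, 0, 0, 0.05, 0, 0, 5], [0, 0, 0, 0.05, 0, 0, 5], [0, 0, 0, 0.05, 0, 0, 5], [0, 0, 0, 0.05, 0, 0, 5], [0, 0, 0, 0.05, 0, -0.01, 5]]
  ]
}}

```text
time_s: 25.3
tool_pos: [448.8, 148.0, 60.2]
ee_rot: [[0.992, 0.125, -0.004], [0.125, -0.992, -0.001], [-0.004, 0.0, -1.0]]
ft_force: [-11.8, -2.2, 14.1]
finger_gap: 59.0
grasp_force: 30.0
```

{"method": "move_arm", "body": {
  "series": [
    [[0, 0, 0, 0.05, 0, 0, 5], [0, 0, 0, 0.05, 0, -0.01, 5], [0, 0, 0, 0.05, 0, 0, 5], [0, 0, 0, 0, 0, 0, 5], [0, 0, 0, 0, 0, 0, 5]]
  ]
}}

```text
time_s: 25.72
tool_pos: [448.9, 148.0, 60.1]
ee_rot: [[0.992, 0.125, -0.006], [0.125, -0.992, -0.001], [-0.006, 0.0, -1.0]]
ft_force: [-15.8, -2.2, 19.0]
finger_gap: 59.3
grasp_force: 30.0
```

{"method": "move_arm", "body": {
  "series": [
    [[0, 0, 0, 0.05, 0, -0.02, 5], [0, 0, 0, 0.05, 0, -0.01, 5], [0, 0, 0, 0, 0, 0, 5], [0, 0, 0, 0, 0, 0, 5], [0, 0, 0, 0, 0, 0, 5]]
  ]
}}

```text
time_s: 26.13
tool_pos: [449.0, 147.9, 60.1]
ee_rot: [[0.992, 0.125, -0.008], [0.125, -0.992, -0.001], [-0.008, 0.0, -1.0]]
ft_force: [-18.6, -2.8, 16.1]
finger_gap: 59.3
grasp_force: 30.0
```

The middle disc is home at (449,148). I'll release it and plan for the thin one.

{"method": "move_arm", "body": {
  "series": [
    [[0, 0, 0, -0.15, 0, 0, 5], [0, 0, 0, -0.15, 0, -0.01, 5], [0, 0, 0, 0, 0, 0, 5], [0, 0, 0, 0, 0, 0, 7.6], [0, 0, 0, 0, 0, 0, 7.6]]
  ]
}}

```text
time_s: 26.55
tool_pos: [450.8, 148.3, 60.7]
ee_rot: [[0.992, 0.125, 0.0], [0.125, -0.992, 0.0], [0.0, -0.0, -1.0]]
ft_force: [1.0, -0.1, 0.7]
finger_gap: 69.8
grasp_force: 0.0
```

{"method": "move_arm", "body": {
  "series": [
    [[0, 0, 0, 0, 0, 0, 7.6], [0, 0, 0, 0, 0, 0, 7.6], [0, 0, 0, 0, 0, -0.5, 7.6], [0, 0, 0, 0, 0, -2.5, 7.6], [0, 0, 0, 0, 0, -4, 7.6]]
  ]
}}

```text
time_s: 26.97
tool_pos: [448.6, 147.8, 129.4]
ee_rot: [[0.992, 0.125, -0.006], [0.125, -0.992, -0.001], [-0.006, 0.0, -1.0]]
ft_force: [0.3, 1.6, -0.6]
finger_gap: 75.9
grasp_force: 0.0
```

{"method": "move_arm", "body": {
  "series": [
    [[0, 0, 0, 0, 0, -3, 7.6], [0, 0, 0, 0, 0, -1, 7.6], [0, 0, 0, 0, 0, 0, 7.6], [0, 0, 0, 0, 0, 0, 7.6], [0, 0, 0, 0, 0, 0, 7.6]]
  ]
}}

```text
time_s: 27.38
tool_pos: [449.9, 148.1, 170.0]
ee_rot: [[0.992, 0.125, -0.001], [0.125, -0.992, -0.0], [-0.001, -0.0, -1.0]]
ft_force: [0.1, 0.1, -0.8]
finger_gap: 75.7
grasp_force: 0.0
```

```bash
python3 - <<'E'
from h import *
s=ctrl.sense();C=cur();print(s["time_s"],C[:3,3].round(1))
G=H(Rg,U["thin"]+80*n);plan(C,G,14);print(G[:3,3])
E
```

```text
27.3833 [449.9 148.1 170. ]
n 14 row [-0.03, -0.0365, -0.0947] [-0.5293, 1.4937, 0.6335]
[525.45994078 -57.56080791 121.97884595]
```

{"method": "move_arm", "body": {
  "series": [
    [[-0.03, -0.0365, -0.095, -0.53, 1.49, 0.63, 7.6], [-0.03, -0.0365, -0.095, -0.53, 1.49, 0.63, 7.6], [-0.03, -0.0365, -0.095, -0.53, 1.49, 0.63, 7.6], [-0.03, -0.0365, -0.095, -0.53, 1.49, 0.63, 7.6], [-0.03, -0.0365, -0.095, -0.53, 1.49, 0.63, 7.6]]
  ]
}}

```text
time_s: 27.8
tool_pos: [446.1, 66.8, 143.7]
ee_rot: [[0.808, 0.577, -0.119], [0.549, -0.811, -0.204], [-0.214, 0.099, -0.972]]
ft_force: [0.2, -0.4, -0.8]
finger_gap: 75.9
grasp_force: 0.0
```

{"method": "move_arm", "body": {
  "series": [
    [[-0.03, -0.0365, -0.095, -0.53, 1.49, 0.63, 7.6], [-0.03, -0.0365, -0.095, -0.53, 1.49, 0.63, 7.6], [-0.03, -0.0365, -0.095, -0.53, 1.49, 0.63, 7.6], [-0.03, -0.0365, -0.095, -0.53, 1.49, 0.63, 7.6], [-0.03, -0.0365, -0.095, -0.53, 1.49, 0.63, 7.6]]
  ]
}}

```text
time_s: 28.22
tool_pos: [477.9, -10.2, 129.7]
ee_rot: [[0.427, 0.896, -0.121], [0.793, -0.436, -0.425], [-0.434, 0.085, -0.897]]
ft_force: [0.8, 0.3, 1.3]
finger_gap: 76.0
grasp_force: 0.0
```

{"method": "move_arm", "body": {
  "series": [
    [[-0.03, -0.0365, -0.095, -0.53, 1.49, 0.63, 7.6], [-0.03, -0.0365, -0.095, -0.53, 1.49, 0.63, 7.6], [-0.03, -0.0365, -0.095, -0.53, 1.49, 0.63, 7.6], [-0.03, -0.0365, -0.095, -0.53, 1.49, 0.63, 7.6], [0, 0, 0, 0, 0, 0, 7.6]]
  ]
}}

```text
time_s: 28.63
tool_pos: [526.2, -57.4, 121.0]
ee_rot: [[0.049, 0.998, -0.041], [0.816, -0.064, -0.575], [-0.576, -0.005, -0.817]]
ft_force: [-0.2, 1.2, -0.6]
finger_gap: 76.3
grasp_force: 0.0
```

{"method": "move_arm", "body": {
  "series": [
    [[0, 0, 0, 0, 0, 0, 7.6], [0, 0, 0, 0, 0, 0, 7.6], [0, 0, 0, 0, 0, 0, 7.6], [0, 0, 0, 0, 0, 0, 7.6], [0, 0, 0, 0, 0, 0, 7.6]]
  ]
}}

```text
time_s: 29.05
tool_pos: [525.8, -56.7, 123.3]
ee_rot: [[0.058, 0.998, -0.04], [0.817, -0.07, -0.573], [-0.574, 0.0, -0.819]]
ft_force: [-0.3, 0.7, 0.4]
finger_gap: 76.2
grasp_force: 0.0
```

```bash
python3 -c "
from h import *
to(H(Rg,U['thin']+2.5*n))"
```

```text
t 29.1 pos [525.8 -56.7 123.3] F [-0.3  0.7  0.4] M [ 0.2  -0.    0.04] gap 76.2
turn [ 0.0018 -0.0007  0.0022] shift cm [-3.000e-03 -4.600e-02  7.909e+00]
```

{"method": "move_arm", "body": {
  "series": [
    [[0.002, 0, 0.002, 0, -0.05, 2.2, 7.6], [0, 0, 0, 0, 0, 2.2, 7.6], [0, 0, 0, 0, 0, 1.6, 7.6], [0, 0, 0, 0, 0, 0.8, 7.6], [0, 0, 0, 0, 0, 0.4, 7.6]]
  ]
}}

```text
time_s: 29.47
tool_pos: [522.0, -98.5, 63.5]
ee_rot: [[0.059, 0.997, -0.044], [0.816, -0.073, -0.573], [-0.574, -0.002, -0.819]]
ft_force: [-0.6, 0.2, 0.6]
finger_gap: 75.9
grasp_force: 0.0
```

{"method": "move_arm", "body": {
  "series": [
    [[0, 0, 0, 0, 0, 0.2, 7.6], [0, 0, 0, 0, 0, 0, 7.6], [0, 0, 0, 0, 0, 0, 7.6], [0, 0, 0, 0, 0, 0, 7.6], [0, 0, 0, 0, 0, 0, 7.6]]
  ]
}}

```text
time_s: 29.88
tool_pos: [522.8, -98.8, 63.0]
ee_rot: [[0.059, 0.997, -0.041], [0.817, -0.072, -0.573], [-0.574, -0.0, -0.819]]
ft_force: [-0.8, -0.0, -1.3]
finger_gap: 75.9
grasp_force: 0.0
```

```bash
python3 -c "
from h import *
to(H(Rg,U['thin']+2.5*n))"
```

```text
t 29.9 pos [522.8 -98.8  63. ] F [-0.8 -0.  -1.3] M [0.21 0.04 0.05] gap 75.9
turn [ 0.0008 -0.0003  0.0012] shift cm [-0.007 -0.033  0.543]
```

{"method": "move_arm", "body": {
  "series": [
    [[0, 0, 0, 0, -0.03, 0.2, 7.6], [0, 0, 0, 0, 0, 0.2, 7.6], [0, 0, 0, 0, 0, 0.12, 7.6], [0, 0, 0, 0, 0, 0, 7.6], [0, 0, 0, 0, 0, 0, 7.6]]
  ]
}}

```text
time_s: 30.3
tool_pos: [521.8, -102.2, 58.1]
ee_rot: [[0.058, 0.997, -0.042], [0.816, -0.072, -0.573], [-0.574, -0.001, -0.819]]
ft_force: [0.4, -0.2, 0.2]
finger_gap: 75.9
grasp_force: 0.0
```

{"method": "move_arm", "body": {
  "series": [
    [[0, 0, 0, 0, 0, 0, 7.6], [0, 0, 0, 0, 0, 0, 5], [0, 0, 0, 0, 0, 0, 5], [0, 0, 0, 0, 0, 0, 5], [0, 0, 0, 0, 0, 0, 5]]
  ]
}}

```text
time_s: 30.72
tool_pos: [523.2, -102.2, 58.6]
ee_rot: [[0.059, 0.997, -0.04], [0.816, -0.071, -0.573], [-0.574, 0.001, -0.819]]
ft_force: [4.6, -1.8, -0.0]
finger_gap: 59.3
grasp_force: 30.0
```

{"method": "move_arm", "body": {
  "series": [
    [[0, 0, 0, 0, 0, 0, 5], [0, 0, 0, 0, 0, 0, 5], [0, 0, 0, 0, 0, 0, 5], [0, 0, 0, 0, 0, 0, 5], [0, 0, 0, 0, 0, 0, 5]]
  ]
}}

```text
time_s: 31.13
tool_pos: [523.2, -102.2, 58.6]
ee_rot: [[0.059, 0.997, -0.04], [0.816, -0.071, -0.573], [-0.574, 0.001, -0.819]]
ft_force: [5.2, -3.1, 1.2]
finger_gap: 59.4
grasp_force: 30.0
```

```bash
python3 -c "
from h import *
to(H(Rg,U['thin']+2.5*n))"
```

```text
t 31.1 pos [ 523.2 -102.2   58.6] F [ 5.2 -3.1  1.2] M [-0.34 -0.79  0.47] gap 59.4
turn [ 0.002  -0.0002  0.0008] shift cm [ 0.017 -0.1   -0.006]
```

{"method": "move_arm", "body": {
  "series": [
    [[0, 0, 0, 0, 0, -0.6, 5], [0, 0, 0, 0, 0, -1.5, 5], [0, 0, 0, 0, 0, -3, 5], [0, 0, 0, 0, 0, -3.5, 5], [0, 0, 0, 0, 0, -3.4, 5]]
  ]
}}

```text
time_s: 31.55
tool_pos: [526.4, -32.6, 157.4]
ee_rot: [[0.058, 0.997, -0.043], [0.817, -0.073, -0.572], [-0.574, -0.002, -0.819]]
ft_force: [0.4, -0.9, -0.7]
finger_gap: 58.9
grasp_force: 30.0
```

{"method": "move_arm", "body": {
  "series": [
    [[0, 0, 0, 0, 0, 0, 5], [0, 0, 0, 0, 0, 0, 5], [0, 0, 0, 0, 0, 0, 5], [0, 0, 0, 0, 0, 0, 5], [0, 0, 0, 0, 0, 0, 5]]
  ]
}}

```text
time_s: 31.97
tool_pos: [526.3, -34.1, 155.5]
ee_rot: [[0.058, 0.997, -0.044], [0.816, -0.073, -0.573], [-0.575, -0.003, -0.818]]
ft_force: [-0.1, -0.2, -0.9]
finger_gap: 58.9
grasp_force: 30.0
```

```bash
python3 -c "
from h import *
F=H(Rj,seat-15*xj+[0,0,125]);to(F);C=cur();plan(C,F,14)
"
```

```text
t 32.0 pos [526.3 -34.1 155.5] F [-0.1 -0.2 -0.9] M [0.35 0.05 0.  ] gap 58.9
turn [0.417  0.5139 1.327 ] shift cm [ 14.315 -10.535  -9.713]
n 14 row [0.0298, 0.0367, 0.0948] [0.5391, -1.4431, -0.2745]
```

{"method": "move_arm", "body": {
  "series": [
    [[0.03, 0.0367, 0.095, 0.54, -1.44, -0.27, 5], [0.03, 0.0367, 0.095, 0.54, -1.44, -0.27, 5], [0.03, 0.0367, 0.095, 0.54, -1.44, -0.27, 5], [0.03, 0.0367, 0.095, 0.54, -1.44, -0.27, 5], [0.03, 0.0367, 0.095, 0.54, -1.44, -0.27, 5]]
  ]
}}

```text
time_s: 32.38
tool_pos: [465.2, 13.9, 150.3]
ee_rot: [[0.527, 0.84, -0.131], [0.757, -0.534, -0.377], [-0.386, 0.099, -0.917]]
ft_force: [0.1, -0.8, -0.9]
finger_gap: 59.0
grasp_force: 30.0
```

{"method": "move_arm", "body": {
  "series": [
    [[0.03, 0.0367, 0.095, 0.54, -1.44, -0.27, 5], [0.03, 0.0367, 0.095, 0.54, -1.44, -0.27, 5], [0.03, 0.0367, 0.095, 0.54, -1.44, -0.27, 5], [0.03, 0.0367, 0.095, 0.54, -1.44, -0.27, 5], [0.03, 0.0367, 0.095, 0.54, -1.44, -0.27, 5]]
  ]
}}

```text
time_s: 32.8
tool_pos: [434.0, 84.6, 147.6]
ee_rot: [[0.87, 0.482, -0.102], [0.465, -0.872, -0.154], [-0.163, 0.087, -0.983]]
ft_force: [-0.3, 0.1, -1.4]
finger_gap: 59.4
grasp_force: 30.0
```

{"method": "move_arm", "body": {
  "series": [
    [[0.03, 0.0367, 0.095, 0.54, -1.44, -0.27, 5], [0.03, 0.0367, 0.095, 0.54, -1.44, -0.27, 5], [0.03, 0.0367, 0.095, 0.54, -1.44, -0.27, 5], [0.03, 0.0367, 0.095, 0.54, -1.44, -0.27, 5], [0, 0, 0, 0, 0, 0, 5]]
  ]
}}

```text
time_s: 33.22
tool_pos: [434.4, 147.0, 153.2]
ee_rot: [[0.993, 0.117, 0.001], [0.117, -0.993, 0.004], [0.002, -0.003, -1.0]]
ft_force: [-0.7, -0.3, -0.8]
finger_gap: 59.1
grasp_force: 30.0
```

{"method": "move_arm", "body": {
  "series": [
    [[0, 0, 0, 0, 0, 0, 5], [0, 0, 0, 0, 0, 0, 5], [0, 0, 0, 0, 0, 0, 5], [0, 0, 0, 0, 0, 0, 5], [0, 0, 0, 0, 0, 0, 5]]
  ]
}}

```text
time_s: 33.63
tool_pos: [435.1, 146.1, 153.2]
ee_rot: [[0.992, 0.123, 0.0], [0.123, -0.992, 0.001], [0.0, -0.001, -1.0]]
ft_force: [0.1, -0.7, -0.3]
finger_gap: 58.8
grasp_force: 30.0
```

```bash
python3 -c "
from h import *
to(H(Rj,seat-15*xj+[0,0,48+2.7]))"
```

```text
t 33.6 pos [435.1 146.1 153.2] F [ 0.1 -0.7 -0.3] M [-0.1   0.14 -0.01] gap 58.8
turn [-0.0014 -0.0005 -0.0021] shift cm [-1.340e-01 -3.000e-03  7.448e+00]
```

{"method": "move_arm", "body": {
  "series": [
    [[-0.001, -0.001, -0.002, -0.13, 0, 2, 5], [0, 0, 0, 0, 0, 2, 5], [0, 0, 0, 0, 0, 1.6, 5], [0, 0, 0, 0, 0, 0.9, 5], [0, 0, 0, 0, 0, 0.4, 5]]
  ]
}}

```text
time_s: 34.05
tool_pos: [433.3, 146.2, 83.3]
ee_rot: [[0.992, 0.125, -0.002], [0.125, -0.992, 0.0], [-0.002, -0.001, -1.0]]
ft_force: [0.1, 0.3, 0.2]
finger_gap: 59.0
grasp_force: 30.0
```

{"method": "move_arm", "body": {
  "series": [
    [[0, 0, 0, 0, 0, 0.1, 5], [0, 0, 0, 0, 0, 0.05, 5], [0, 0, 0, 0, 0, 0, 5], [0, 0, 0, 0, 0, 0, 5], [0, 0, 0, 0, 0, 0, 5]]
  ]
}}

```text
time_s: 34.47
tool_pos: [434.1, 146.4, 83.4]
ee_rot: [[0.992, 0.125, 0.001], [0.125, -0.992, 0.001], [0.001, -0.001, -1.0]]
ft_force: [0.2, -0.4, -1.3]
finger_gap: 59.2
grasp_force: 30.0
```

```bash
python3 -c "
from h import *
to(H(Rj,seat-15*xj+[0,0,48+2.7]))"
```

```text
t 34.5 pos [434.1 146.4  83.4] F [ 0.2 -0.4 -1.3] M [-0.08  0.18  0.05] gap 59.2
turn [-0.0009 -0.0012 -0.0008] shift cm [-0.036  0.029  0.472]
```

{"method": "move_arm", "body": {
  "series": [
    [[-0.001, -0.001, -0.001, -0.03, 0.03, 0.1, 5], [0, 0, 0, 0, 0, 0.1, 5], [0, 0, 0, 0, 0, 0.1, 5], [0, 0, 0, 0, 0, 0.06, 5], [0, 0, 0, 0, 0, 0.04, 5]]
  ]
}}

```text
time_s: 34.88
tool_pos: [433.5, 146.0, 78.8]
ee_rot: [[0.992, 0.125, -0.001], [0.125, -0.992, -0.0], [-0.001, 0.0, -1.0]]
ft_force: [-1.9, -0.6, 9.2]
finger_gap: 59.0
grasp_force: 30.0
```

{"method": "move_arm", "body": {
  "series": [
    [[0, 0, 0, 0, 0, 0.02, 5], [0, 0, 0, 0, 0, 0.02, 5], [0, 0, 0, 0, 0, 0.01, 5], [0, 0, 0, 0, 0, 0, 5], [0, 0, 0, 0, 0, 0, 5]]
  ]
}}

```text
time_s: 35.3
tool_pos: [433.5, 146.0, 78.8]
ee_rot: [[0.992, 0.125, -0.001], [0.125, -0.992, -0.0], [-0.001, 0.0, -1.0]]
ft_force: [-1.9, -1.8, 12.4]
finger_gap: 59.1
grasp_force: 30.0
```

{"method": "move_arm", "body": {
  "series": [
    [[0, 0, 0, 0, 0, -0.02, 5], [0, 0, 0, 0.05, 0, 0, 5], [0, 0, 0, 0.05, 0, 0, 5], [0, 0, 0, 0.05, 0, 0, 5], [0, 0, 0, 0.05, 0, 0, 5]]
  ]
}}

```text
time_s: 35.72
tool_pos: [433.6, 146.0, 78.7]
ee_rot: [[0.992, 0.125, -0.004], [0.125, -0.992, -0.001], [-0.004, 0.0, -1.0]]
ft_force: [-13.1, -1.4, 22.5]
finger_gap: 58.9
grasp_force: 30.0
```

{"method": "move_arm", "body": {
  "series": [
    [[0, 0, 0, 0, 0, -0.02, 5], [0, 0, 0, 0, 0, -0.01, 5], [0, 0, 0, 0.03, 0, 0, 5], [0, 0, 0, 0.05, 0, 0, 5], [0, 0, 0, 0.05, 0, 0, 5]]
  ]
}}

```text
time_s: 36.13
tool_pos: [436.6, 146.4, 78.8]
ee_rot: [[0.992, 0.125, -0.001], [0.125, -0.992, -0.0], [-0.001, 0.0, -1.0]]
ft_force: [-2.3, 0.2, 4.8]
finger_gap: 59.1
grasp_force: 30.0
```

Press about 6 N. I'll add a touch and carry on steadily.

{"method": "move_arm", "body": {
  "series": [
    [[0, 0, 0, 0.05, 0, 0.01, 5], [0, 0, 0, 0.05, 0, 0, 5], [0, 0, 0, 0.05, 0, 0, 5], [0, 0, 0, 0.05, 0, 0, 5], [0, 0, 0, 0.05, 0, 0, 5]]
  ]
}}

```text
time_s: 36.55
tool_pos: [439.0, 146.7, 78.8]
ee_rot: [[0.992, 0.125, -0.001], [0.125, -0.992, -0.0], [-0.001, 0.0, -1.0]]
ft_force: [-4.8, -1.1, 7.5]
finger_gap: 59.1
grasp_force: 30.0
```

{"method": "move_arm", "body": {
  "series": [
    [[0, 0, 0, 0.05, 0, 0, 5], [0, 0, 0, 0.05, 0, 0, 5], [0, 0, 0, 0.05, 0, 0, 5], [0, 0, 0, 0.05, 0, 0, 5], [0, 0, 0, 0.05, 0, 0, 5]]
  ]
}}

```text
time_s: 36.97
tool_pos: [441.5, 147.1, 78.8]
ee_rot: [[0.992, 0.126, -0.001], [0.126, -0.992, -0.0], [-0.001, 0.0, -1.0]]
ft_force: [-4.0, -1.2, 7.6]
finger_gap: 58.9
grasp_force: 30.0
```

{"method": "move_arm", "body": {
  "series": [
    [[0, 0, 0, 0.05, 0, 0.01, 5], [0, 0, 0, 0.05, 0, 0, 5], [0, 0, 0, 0.05, 0, 0, 5], [0, 0, 0, 0.05, 0, 0, 5], [0, 0, 0, 0.05, 0, 0, 5]]
  ]
}}

```text
time_s: 37.38
tool_pos: [441.9, 147.1, 78.7]
ee_rot: [[0.992, 0.126, -0.005], [0.126, -0.992, -0.001], [-0.005, 0.0, -1.0]]
ft_force: [-17.1, -1.8, 24.7]
finger_gap: 59.2
grasp_force: 30.0
```

{"method": "move_arm", "body": {
  "series": [
    [[0, 0, 0, 0.05, 0, 0, 5], [0, 0, 0, 0.05, 0, 0, 5], [0, 0, 0, 0.05, 0, 0, 5], [0, 0, 0, 0.05, 0, 0, 5], [0, 0, 0, 0.05, 0, 0, 5]]
  ]
}}

```text
time_s: 37.8
tool_pos: [442.9, 147.1, 78.7]
ee_rot: [[0.992, 0.126, -0.007], [0.126, -0.992, -0.001], [-0.008, 0.0, -1.0]]
ft_force: [-13.1, -1.4, 17.5]
finger_gap: 59.2
grasp_force: 30.0
```

{"method": "move_arm", "body": {
  "series": [
    [[0, 0, 0, 0, 0, -0.01, 5], [0, 0, 0, 0, 0, -0.01, 5], [0, 0, 0, 0, 0, 0, 5], [0, 0, 0, 0.03, 0, 0, 5], [0, 0, 0, 0.03, 0, 0, 5]]
  ]
}}

```text
time_s: 38.22
tool_pos: [447.6, 147.8, 78.8]
ee_rot: [[0.992, 0.125, -0.001], [0.125, -0.992, -0.0], [-0.001, 0.0, -1.0]]
ft_force: [-0.6, -0.0, -0.8]
finger_gap: 59.0
grasp_force: 30.0
```

```bash
python3 -c "
from h import *
to(H(Rj,seat+[0,0,48+2.8]))
p,d=ctrl.camera('scene');c=cv2.resize(p[120:220,200:320],None,fx=6,fy=6,interpolation=cv2.INTER_CUBIC);cv2.imwrite('pics/s3.png',c[:,:,::-1])"
```

```text
t 38.2 pos [447.6 147.8  78.8] F [-0.6 -0.  -0.8] M [-0.06  0.18  0.07] gap 59.0
turn [0.0002 0.0006 0.0001] shift cm [ 0.113 -0.006 -0.001]
```

View pics/s3.png

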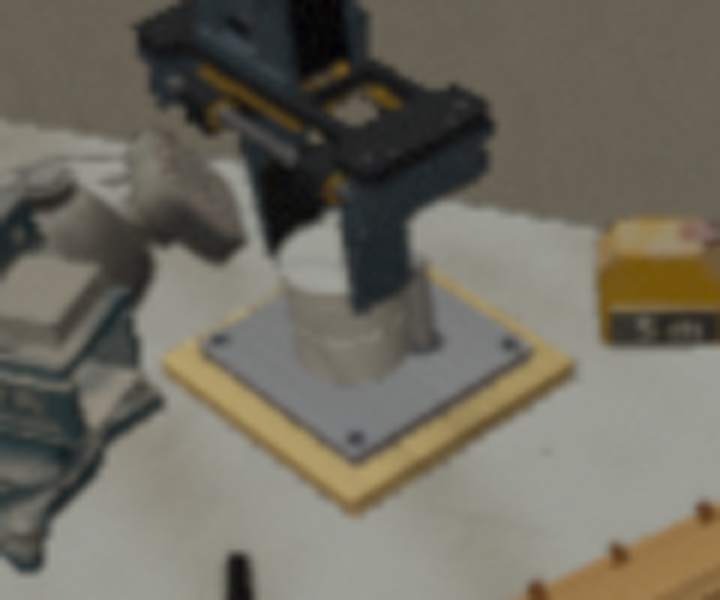

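The last hop slipped forward to 447.6 with almost no pressure. I'll draw the disc back about 8 mm, lightly, and rub it home again under steady pressure.

{"method": "move_arm", "body": {
  "series": [
    [[0, 0, 0, -0.1, 0, -0.01, 5], [0, 0, 0, -0.2, 0, 0, 5], [0, 0, 0, -0.2, 0, 0, 5], [0, 0, 0, -0.2, 0, 0, 5], [0, 0, 0, -0.1, 0, 0, 5]]
  ]
}}

```text
time_s: 38.68
tool_pos: [438.9, 146.7, 79.0]
ee_rot: [[0.992, 0.126, -0.001], [0.126, -0.992, -0.0], [-0.001, 0.0, -1.0]]
ft_force: [0.3, -0.2, -1.4]
finger_gap: 59.2
grasp_force: 30.0
```

{"method": "move_arm", "body": {
  "series": [
    [[0, 0, 0, 0, 0, 0.01, 5], [0, 0, 0, 0, 0, 0.01, 5], [0, 0, 0, 0, 0, 0, 5], [0, 0, 0, 0, 0, 0, 5], [0, 0, 0, 0, 0, 0, 5]]
  ]
}}

```text
time_s: 39.1
tool_pos: [439.4, 146.8, 78.8]
ee_rot: [[0.992, 0.125, -0.001], [0.125, -0.992, -0.0], [-0.001, 0.0, -1.0]]
ft_force: [-1.1, -0.4, -0.1]
finger_gap: 59.3
grasp_force: 30.0
```

{"method": "move_arm", "body": {
  "series": [
    [[0, 0, 0, 0, 0, 0.01, 5], [0, 0, 0, 0, 0, 0, 5], [0, 0, 0, 0.03, 0, 0, 5], [0, 0, 0, 0.05, 0, 0, 5], [0, 0, 0, 0.05, 0, 0, 5]]
  ]
}}

```text
time_s: 39.52
tool_pos: [440.1, 146.8, 78.7]
ee_rot: [[0.992, 0.126, -0.002], [0.126, -0.992, -0.001], [-0.002, 0.0, -1.0]]
ft_force: [-3.2, -0.7, 7.4]
finger_gap: 59.0
grasp_force: 30.0
```

Press 8.5 N. I'll keep sliding without changing z.

{"method": "move_arm", "body": {
  "series": [
    [[0, 0, 0, 0.05, 0, 0, 5], [0, 0, 0, 0.05, 0, 0, 5], [0, 0, 0, 0.05, 0, 0, 5], [0, 0, 0, 0.05, 0, 0, 5], [0, 0, 0, 0.05, 0, 0, 5]]
  ]
}}

```text
time_s: 39.93
tool_pos: [442.5, 147.2, 78.7]
ee_rot: [[0.992, 0.125, -0.002], [0.125, -0.992, -0.0], [-0.002, 0.0, -1.0]]
ft_force: [-3.7, -0.8, 5.6]
finger_gap: 58.7
grasp_force: 30.0
```

{"method": "move_arm", "body": {
  "series": [
    [[0, 0, 0, 0.05, 0, 0.004, 5], [0, 0, 0, 0.05, 0, 0, 5], [0, 0, 0, 0.05, 0, 0, 5], [0, 0, 0, 0.05, 0, 0, 5], [0, 0, 0, 0.05, 0, 0, 5]]
  ]
}}

```text
time_s: 40.35
tool_pos: [442.9, 147.2, 78.6]
ee_rot: [[0.992, 0.126, -0.006], [0.126, -0.992, -0.001], [-0.006, 0.0, -1.0]]
ft_force: [-15.8, -1.9, 22.4]
finger_gap: 59.1
grasp_force: 30.0
```

{"method": "move_arm", "body": {
  "series": [
    [[0, 0, 0, -0.1, 0, 0, 5], [0, 0, 0, 0, 0, -0.005, 5], [0, 0, 0, 0, 0, 0, 5], [0, 0, 0, 0.05, 0, 0, 5], [0, 0, 0, 0.05, 0, 0, 5]]
  ]
}}

```text
time_s: 40.77
tool_pos: [445.4, 147.5, 78.7]
ee_rot: [[0.992, 0.125, -0.001], [0.125, -0.992, -0.0], [-0.001, 0.0, -1.0]]
ft_force: [-3.9, -0.5, 5.4]
finger_gap: 59.0
grasp_force: 30.0
```

Pressing with about 6.5 N and sliding. On to the pins.

{"method": "move_arm", "body": {
  "series": [
    [[0, 0, 0, 0.04, 0, 0.001, 5], [0, 0, 0, 0.04, 0, 0.001, 5], [0, 0, 0, 0.04, 0, 0, 5], [0, 0, 0, 0.04, 0, 0, 5], [0, 0, 0, 0.04, 0, 0, 5]]
  ]
}}

```text
time_s: 41.18
tool_pos: [445.9, 147.6, 78.6]
ee_rot: [[0.992, 0.126, -0.004], [0.126, -0.992, -0.001], [-0.004, 0.0, -1.0]]
ft_force: [-13.1, -0.5, 18.4]
finger_gap: 58.7
grasp_force: 30.0
```

{"method": "move_arm", "body": {
  "series": [
    [[0, 0, 0, 0, 0, -0.003, 5], [0, 0, 0, 0.04, 0, -0.002, 5], [0, 0, 0, 0.04, 0, 0, 5], [0, 0, 0, 0.04, 0, 0, 5], [0, 0, 0, 0.04, 0, 0, 5]]
  ]
}}

```text
time_s: 41.6
tool_pos: [446.1, 147.6, 78.6]
ee_rot: [[0.992, 0.126, -0.006], [0.126, -0.992, -0.001], [-0.006, 0.0, -1.0]]
ft_force: [-20.2, -2.3, 26.1]
finger_gap: 59.0
grasp_force: 30.0
```

{"method": "move_arm", "body": {
  "series": [
    [[0, 0, 0, -0.1, 0, -0.004, 5], [0, 0, 0, 0, 0, -0.004, 5], [0, 0, 0, 0, 0, 0, 5], [0, 0, 0, 0.04, 0, 0, 5], [0, 0, 0, 0.04, 0, 0, 5]]
  ]
}}

```text
time_s: 42.02
tool_pos: [449.0, 148.0, 78.7]
ee_rot: [[0.992, 0.125, -0.001], [0.125, -0.992, -0.0], [-0.001, 0.0, -1.0]]
ft_force: [-3.5, 0.2, 4.3]
finger_gap: 59.0
grasp_force: 30.0
```

{"method": "move_arm", "body": {
  "series": [
    [[0, 0, 0, 0.04, 0, 0.004, 5], [0, 0, 0, 0.05, 0, 0, 5], [0, 0, 0, 0.05, 0, -0.004, 5], [0, 0, 0, 0.05, 0, -0.004, 5], [0, 0, 0, 0, 0, 0, 5]]
  ]
}}

```text
time_s: 42.43
tool_pos: [449.2, 148.0, 78.7]
ee_rot: [[0.992, 0.126, -0.004], [0.126, -0.992, -0.001], [-0.004, 0.0, -1.0]]
ft_force: [-10.2, -2.2, 11.4]
finger_gap: 59.2
grasp_force: 30.0
```

{"method": "move_arm", "body": {
  "series": [
    [[0, 0, 0, 0.05, 0, -0.01, 5], [0, 0, 0, 0.05, 0, -0.01, 5], [0, 0, 0, 0.05, 0, 0, 5], [0, 0, 0, 0, 0, 0, 5], [0, 0, 0, 0, 0, 0, 5]]
  ]
}}

```text
time_s: 42.85
tool_pos: [449.5, 148.0, 78.7]
ee_rot: [[0.992, 0.126, -0.006], [0.126, -0.992, -0.001], [-0.006, 0.0, -1.0]]
ft_force: [-16.0, -1.4, 13.6]
finger_gap: 59.3
grasp_force: 30.0
```

Fx is 16 N at a press of 14.6 N (a ratio of 1.1), and it has stopped moving, so it's home. Next: relax, release, rise clear and check.

{"method": "move_arm", "body": {
  "series": [
    [[0, 0, 0, -0.12, 0, 0, 5], [0, 0, 0, -0.13, 0, -0.01, 5], [0, 0, 0, 0, 0, 0, 5], [0, 0, 0, 0, 0, 0, 7.6], [0, 0, 0, 0, 0, 0, 7.6]]
  ]
}}

```text
time_s: 43.27
tool_pos: [450.7, 148.2, 79.2]
ee_rot: [[0.992, 0.125, 0.0], [0.125, -0.992, -0.0], [0.0, 0.0, -1.0]]
ft_force: [0.5, -0.5, 0.7]
finger_gap: 69.5
grasp_force: 0.0
```

{"method": "move_arm", "body": {
  "series": [
    [[0, 0, 0, 0, 0, 0, 7.6], [0, 0, 0, 0, 0, 0, 7.6], [0, 0, 0, 0, 0, -0.5, 7.6], [0, 0, 0, 0, 0, -2.5, 7.6], [0, 0, 0, 0, 0, -4, 7.6]]
  ]
}}

```text
time_s: 43.68
tool_pos: [448.2, 147.7, 147.9]
ee_rot: [[0.992, 0.125, -0.006], [0.125, -0.992, -0.001], [-0.006, 0.001, -1.0]]
ft_force: [0.8, -0.5, -0.1]
finger_gap: 75.9
grasp_force: 0.0
```

{"method": "move_arm", "body": {
  "series": [
    [[0, 0, 0, -4, 0, -3, 7.6], [0, 0, 0, -4, 0, -1, 7.6], [0, 0, 0, -4, 0, 0, 7.6], [0, 0, 0, -3, 0, 0, 7.6], [0, 0, 0, 0, 0, 0, 7.6]]
  ]
}}

```text
time_s: 44.1
tool_pos: [301.7, 129.2, 184.3]
ee_rot: [[0.992, 0.126, -0.004], [0.126, -0.992, -0.001], [-0.004, 0.0, -1.0]]
ft_force: [-0.7, 0.1, -0.5]
finger_gap: 76.2
grasp_force: 0.0
```

{"method": "move_arm", "body": {
  "series": [
    [[0, 0, 0, 0, 0, 0, 7.6], [0, 0, 0, 0, 0, 0, 7.6], [0, 0, 0, 0, 0, 0, 7.6], [0, 0, 0, 0, 0, 0, 7.6], [0, 0, 0, 0, 0, 0, 7.6]]
  ]
}}

```text
time_s: 44.52
tool_pos: [308.4, 130.2, 184.2]
ee_rot: [[0.992, 0.125, -0.001], [0.125, -0.992, -0.0], [-0.001, 0.0, -1.0]]
ft_force: [0.4, 0.0, -0.1]
finger_gap: 76.3
grasp_force: 0.0
```

```bash
python3 -c "
from h import *
print(ctrl.sense()['time_s'],cur()[:3,3].round(0))
for n_ in ('wrist','scene','top'):
    K,T=P(n_);p,d=ctrl.camera(n_);X=cloud(d,K,T).reshape(-1,3)
    q=X[(abs(X[:,2]-88)<4)&(np.hypot(X[:,0]-449,X[:,1]-148)<33)]
    if len(q)>20:
        b=(np.percentile(q,1,0)+np.percentile(q,99,0))/2;print(n_,len(q),b.round(1),(np.percentile(q,99,0)-np.percentile(q,1,0)).round(1),np.percentile(q[:,2],[10,50,90]).round(1))
    if n_=='scene':cv2.imwrite('pics/s4.png',cv2.resize(p[130:210,210:310],None,fx=7,fy=7,interpolation=cv2.INTER_CUBIC)[:,:,::-1])"
```

```text
44.5167 [308. 130. 184.]
wrist 3915 [441.2 148.7  88. ] [41.  56.   3.8] [87.2 88.2 89.2]
scene 198 [450.6 144.   87.7] [57.1 54.5  6.6] [86.2 88.2 90. ]
top 415 [447.6 149.1  88.1] [56.3 56.   7.4] [86.  88.4 90.7]
```

View pics/s4.png

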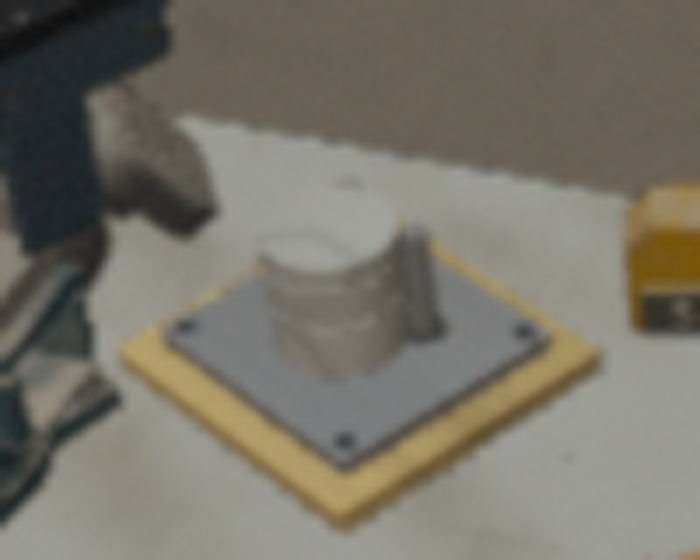

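The picture shows the stack straight and against the pins, from (330,230) at the top to (340,370) at the base. Its top stands at z = 88 and is centred at about (448,148.5). Handing in.

```bash
python3 -c "
from bench import ctrl
print(ctrl.hand_in())"
```

```text
the job is handed in; nothing more can be done
None
```

I stacked the three discs against both pins (thick, middle, thin from the bottom), let go and handed the job in at about 45 s; the middle disc slid steadily at 12–20 N, but the thick and thin discs stuck and slipped on the way, with pressure swinging from almost none to about 29 N and 27 N, so their bedding is less certain.

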